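# Load the drying station with two rinsed vessels and start it

### The job

Two rinsed plastic vessels lie on their sides on wire rests: stand each one upside down on the post of the drying station that suits its width, the wide beaker over the thick post and the slim jar over the thin post. Lower them rather than dropping them, until the rim sits flat on the plate all round; when both are in place, press the station's start button fully down and let go. Leave the small amber jar, the screwdriver and the black tray where they are.

Things in the scene. Friction and masses are not known exactly. Their poses are not given: they have to be found in the camera images.
- beaker: the wide vessel: white plastic straight-sided round beaker, 58 mm outside diameter, 50 mm bore, 90 mm long, wall 4 mm, closed bottom 5 mm thick, 90 g. Origin at the centre of its open mouth (rim plane); its x axis points along the vessel's axis to the closed end (90 mm away). At the start it lies level on a wire rest, mouth roughly towards the robot, axis 65 mm above the table
- slim_jar: the slim vessel: white plastic straight-sided round jar, 36 mm outside diameter, 29 mm bore, 106 mm long, wall 3.5 mm, closed bottom 5 mm thick, 60 g. Origin at the centre of its open mouth; x axis along the vessel to the closed end (106 mm away). At the start it lies level on the other rest in the same way, axis 54 mm above the table
- rest_a: fixed steel wire draining rest: foot 85 x 60 x 6 mm, two parallel wire rails 6 mm thick, 76 mm long, 20 mm apart between centres (26 mm over all), their tops 38 mm above the table. Origin: centre of the foot's underside on the table; x axis along the rails
- rest_b: a second wire rest, the same as rest_a
- station: fixed drying station: dark steel plate 190 (x) x 250 (y) x 20 mm; origin at the centre of its underside on the table, top at 20 mm. On it, at x = +20 mm and y = +65 and -65 mm, stand the two posts (either may be on either side), and at x = -60 mm, y = 0 the start button
- thin_post: fixed upright steel post 14 mm in diameter and 75 mm high with a chamfered tip, on the station's plate; origin at its foot on the plate's top, z up
- thick_post: fixed upright steel post 36 mm in diameter and 65 mm high with a chamfered tip, on the station's plate; origin at its foot on the plate's top, z up
- start_top (a point): centre of the top of the grey start button, 28 mm in diameter, in a black housing on the near side of the station's plate; pressed straight down
- start (a joint): travel of the start button: 0 up, 0.006 m fully down (about 5 N); it springs back
- sample_jar: bystander: small amber glass jar with black lid, 50 mm in diameter, 55 mm high; origin at the centre of its underside
- screwdriver: bystander: screwdriver 160 mm long lying on the table; x axis along it
- wafer_tray: bystander: black open tray 100 x 100 x 30 mm with dividers; origin at the centre of its underside
Mind the look-alikes: they are no part of the job. What is shaped like the beaker but blue is not meant.

How it is judged:
On the way, in this order (a step that is already met when the one before it is completed fails the run):
1. both vessels stand upside down over their own posts, rims on the plate (horizontal distance between beaker and thick_post below 0.011 m and z of beaker in the frame of thick_post below 0.005 m and angle between each of beaker, slim_jar's own x axis and vertical below 0.08 rad and horizontal distance between slim_jar and thin_post below 0.011 m and z of slim_jar in the frame of thin_post below 0.005 m), for 0.2 s.
2. then the start button is pressed down (value of joint start above 0.0045 m).
At the end, for the whole second after the job is handed in: The wide beaker stands mouth down over the thick post and the slim jar mouth down over the thin post, each mouth centre within 11 mm of its post's axis, rim within 5 mm of the plate, upright within 0.08 rad and at rest (under 0.02 m/s); the start button has sprung back up (under 2 mm) (all of step 1 and linear speed of each of beaker, slim_jar below 0.02 m/s and value of joint start below 0.002 m); the robot touches nothing.
It fails at once if the beaker is dropped over its post (faster than 0.5 m/s while on it) (horizontal distance between beaker and thick_post below 0.015 m and z of beaker in the frame of thick_post below 0.065 m and linear speed of beaker above 0.5 m/s).
It fails at once if the slim jar is dropped over its post (faster than 0.5 m/s while on it) (horizontal distance between slim_jar and thin_post below 0.015 m and z of slim_jar in the frame of thin_post below 0.075 m and linear speed of slim_jar above 0.5 m/s).
It fails at once if the sample jar is moved by more than 30 mm (distance of sample_jar from where it was at the start of the episode above 0.03 m).
It fails at once if the screwdriver is moved by more than 30 mm (distance of screwdriver from where it was at the start of the episode above 0.03 m).
It fails at once if the black tray is moved by more than 30 mm (distance of wafer_tray from where it was at the start of the episode above 0.03 m).
It also fails if it takes over 69 s, if anything falls off the work surface, if the arm or the gripper's body presses on something with over 40 N, if the wrist force passes 120 N, or if a joint passes its speed limit or range.

### The arm

A 6-joint arm with a two-finger parallel gripper is mounted at the origin on the work surface. World frame = base frame: x ahead of the robot, y to its left, z up, the work surface at z = 0. Lengths are in m, angles in rad, forces in N, time in s.
With the tool pointing down it reaches from about 0.3 to 0.85 m from the base axis. Payload 4.2 kg.
Tool frame: the origin (TCP) lies at the very end of the fingers, on their centre line; the grasp point (between the pads) lies 19 mm behind it; x points along the fingers, y is the direction in which the jaws open and shut, and the axes are right-handed (so a half turn about x gives the same grasp; the last joint's range is limited). The gripper opens to 91 mm and grips with 3 to 60 N. Pads are 32 mm wide; open, the fingers measure 118 mm over their backs; the gripper's body (76 mm by 178 mm) begins 60 mm behind the grasp point.
Start: joints at [1.131, 0.32, 1.565, -0, 1.257, -0.02], TCP at [0.234, 0.525, 0.214] pointing down, gripper open.
Joint ranges: [-3.11, 3.11], [-0.84, 2.01], [0.21, 2.61], [-1.34, 4.49], [0.05, 2.63], [-2.56, 2.56]. Speed limits (rad/s): [2.57, 2.57, 3.14, 3.14, 3.14, 3.14].

### API

Orientations are given as a unit quaternion [x, y, z, w].
In Python, from plant import arm, grab_frame gives the robot as it stands.
- The arm moves only by the shell command python3 -m handwheel 'ROWS' [FORCE]. ROWS is JSON, a list that holds one entry, the list of rows, each a list of 7 numbers: the closure in counts, from 0 (fully open) to 255 (shut), then the shift along the tool's x, y, z in m, then the turn, a rotation vector about the tool's x, y, z in degrees. A call has 1 to 5 rows; each row shifts and turns the pose as measured when the row begins, along the tool's axes as they then stand; what a row does not reach is not made up. A row lasts 1/10 s, in which the tool goes at most 50 mm and 8.59 degrees, less where a joint would pass 70% of its speed; a pose out of reach is approached as far as the arm can. A call with a gripper value outside its range is refused whole. The fingers move at their own pace and stop on an object; FORCE is the grip in N (left out, the last holds). Time passes only in rows, so rows that do not move let the fingers close. It gives the time, the measured TCP pose, the force and the opening at its end, in the units of the state.
- arm.get_obs(): the state, without advancing time (a new reading comes with each control period).
- grab_frame(name): name is "side" or "top" or "wrist"; returns a dict with "frame" (480x640x3 uint8, blue, green, red), "fx", "fy", "cx", "cy" (pixels), "R" (3x3) and "t" (3): a world point X has camera coordinates R X + t; the wrist camera has in their place "T_tool_cam" (4x4, takes a point from camera to tool coordinates, whose origin is the TCP and whose axes are the tool frame's). Camera axes: x right, y down, z forward; pixel columns grow to the right and rows downward; lengths in m; the calibration is good to about 2 mm. A picture is of the moment at which its call begins: read the wrist's pose just before it. There is no depth.
- arm.sign_off(): hands the job in, once; it reports no verdict.
The state is a dict: "t": time; "q": joint angles; "joint_velocities": joint speeds; "effort": joint torques, N m; "tcp_pos": TCP position; "ee_rot": TCP orientation; "wrist_force": force on the tool from outside, world axes, zero at the start; "torque": the same for the moment, N m; "opening": finger opening in m.
Only numpy, scipy, OpenCV 4.12 (cv2) and the standard library are available. Lean on these libraries where they do the work, as an engineer would, in place of code of your own. Each camera call takes 0.05 s, during which the arm holds its last target.

## Working session

There is one attempt and no reset: what is moved stays moved. The work goes in short steps, Python scripts to look and compute and a shell command to move; the robot and the scene stay as the last step left them, time stands still between calls to the robot, and variables do not carry over. Pictures are saved under pics/ and viewed, and the job is handed in when it is done.

```bash
ls -la; mkdir -p pics; python3 - <<'E'
from plant import arm, grab_frame
import cv2
o=arm.get_obs()
print({k:o[k] for k in ['t','q','tcp_pos','ee_rot','opening','wrist_force']})
for n in ['side','top','wrist']:
    f=grab_frame(n); cv2.imwrite(f'pics/{n}0.png',f['frame'])
    print(n,{k:(v.tolist() if hasattr(v,'tolist') else v) for k,v in f.items() if k!='frame'})
E
```

```text
total 12
drwxr-xr-x  3 agent agent 4096 Dec  6 05:07 .
drwxr-xr-x 23 root  root  4096 Dec  6 05:07 ..
drwxr-xr-x  2 agent agent 4096 Dec  6 05:07 pics
{'t': 0.0, 'q': array([ 1.13102227e+00,  3.20283644e-01,  1.56571122e+00, -2.75671650e-05,
        1.25738535e+00, -1.99847643e-02]), 'tcp_pos': array([0.23412914, 0.52460434, 0.21311253]), 'ee_rot': array([ 0.14671006,  0.69172315, -0.14794503,  0.69145319]), 'opening': 0.09117758038231355, 'wrist_force': array([-0.6260646 , -0.38469954, -0.0357541 ])}
side {'fx': 576.4367031494387, 'fy': 576.4367031494387, 'cx': 312.5762215997196, 'cy': 240.29335342020292, 'R': [[0.9200615184197152, -0.3917075416324338, 0.007211390398784718], [-0.29046738344583367, -0.6943845558030605, -0.6583758712288272], [0.26289827210793826, 0.6036516300735558, -0.7526547734733364]], 't': [-0.4375507965640297, 0.28340089954167624, 1.03826749594822]}
top {'fx': 521.8792322673554, 'fy': 521.8792322673554, 'cx': 316.5501419775046, 'cy': 244.9360203462559, 'R': [[-0.003237957906822555, -0.9999863120832198, 0.004109899608894085], [-0.9794733999762557, 0.002343135011588964, -0.20155983840356484], [0.20154744941960284, -0.004678179615941295, -0.979467579998406]], 't': [0.09148664220175586, 0.5349973961912537, 1.3800851805561147]}
wrist {'fx': 419.5912218905061, 'fy': 419.5912218905061, 'cx': 322.73114634100494, 'cy': 235.5758834538395, 'T_tool_cam': [[-0.0005604802081284171, -0.25017409848583444, 0.9682007055919424, -0.17034056479907903], [0.9999997644419202, -0.000523823279858161, 0.0004435372302645206, 0.0003264998215318782], [0.0003962045424379001, 0.9682007261182828, 0.25017433314788523, -0.07057161246212491], [0.0, 0.0, 0.0, 1.0]]}
```

View pics/side0.png

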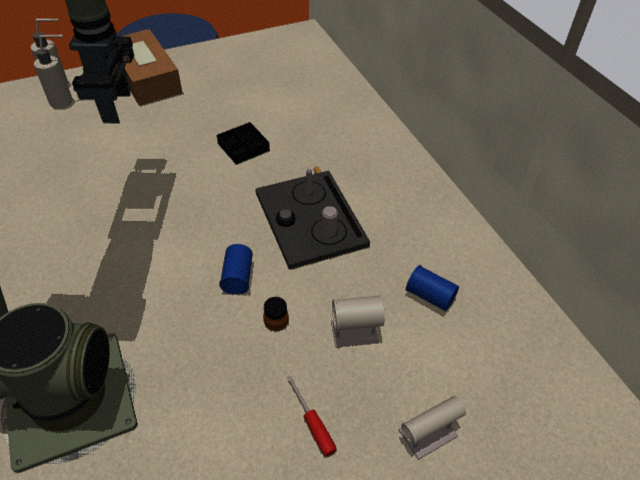

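View pics/top0.png

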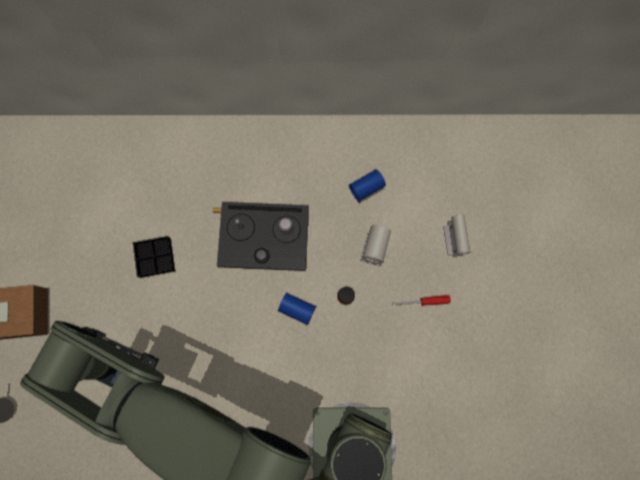

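View pics/wrist0.png

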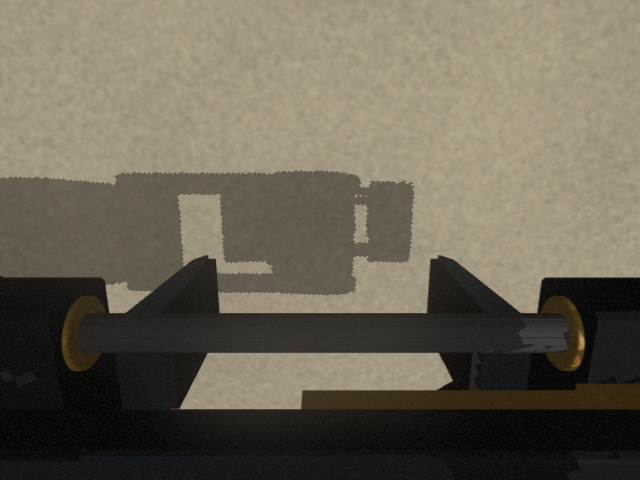

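The candidates in the top view are the white wide vessel (376,244), the white slim vessel (458,236) and the blue look-alikes (367,185) and (297,308). The white ones on rests fit the description. I'll confirm with enlarged crops and measure from them.

```bash
python3 - <<'E'
import cv2,numpy as np
t=cv2.imread('pics/top0.png'); s=cv2.imread('pics/side0.png')
a=cv2.resize(t[195:285,345:485],None,fx=5.5,fy=5.5,interpolation=cv2.INTER_CUBIC); a=cv2.convertScaleAbs(a,alpha=1.5); cv2.imwrite('pics/c_top_v.png',a)
a=cv2.resize(t[195:280,205:320],None,fx=6.5,fy=6.5,interpolation=cv2.INTER_CUBIC); a=cv2.convertScaleAbs(a,alpha=2); cv2.imwrite('pics/c_top_s.png',a)
a=cv2.resize(s[160:270,250:375],None,fx=5,fy=5,interpolation=cv2.INTER_CUBIC); a=cv2.convertScaleAbs(a,alpha=2); cv2.imwrite('pics/c_side_s.png',a)
a=cv2.resize(s[280:465,320:480],None,fx=3.2,fy=3.2,interpolation=cv2.INTER_CUBIC); a=cv2.convertScaleAbs(a,alpha=1.5); cv2.imwrite('pics/c_side_v.png',a)
E
```

```text
(no output)
```

View pics/c_top_v.png

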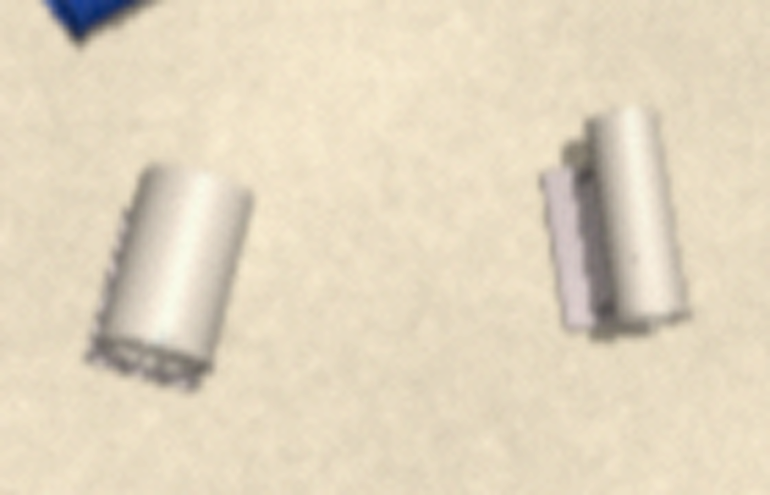

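View pics/c_top_s.png

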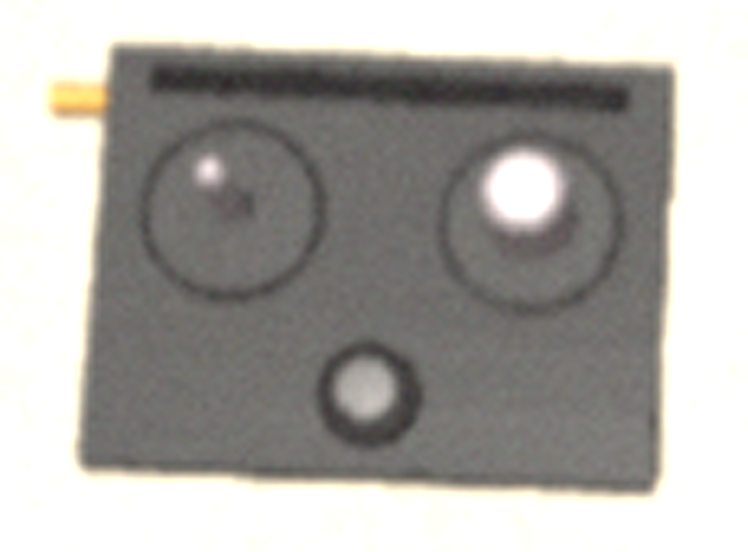

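View pics/c_side_s.png

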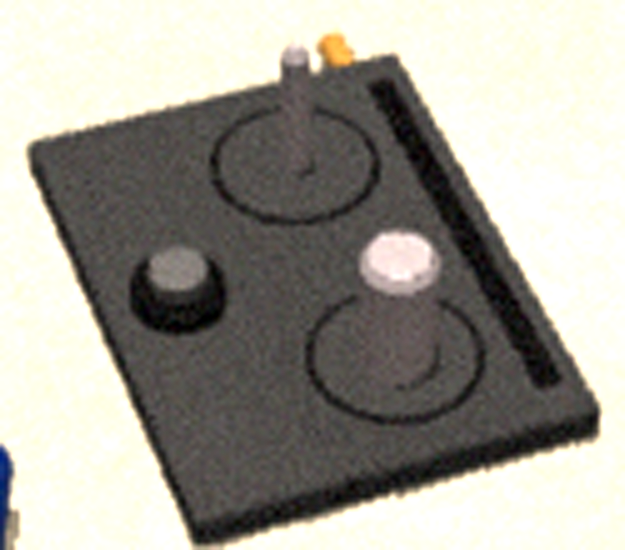

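View pics/c_side_v.png

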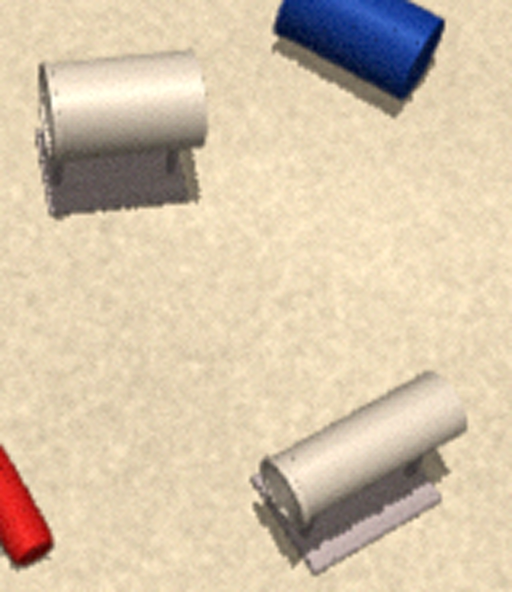

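Confirmed: the top-view crop shows the white beaker at (376,244) and the slim jar at (458,236), both on rests with their mouths towards the robot. The thin post is at (237,220) on the left of the station and the thick post at (285,223) on the right. Next I'll fit the poses from both views.

```bash
cat > h.py <<'E'
import numpy as np,cv2,json
from scipy.optimize import least_squares
from scipy.spatial.transform import Rotation as Rn
CAM={'side':dict(f=576.4367031494387,c=(312.5762215997196,240.29335342020292),R=np.array([[0.9200615184197152, -0.3917075416324338, 0.007211390398784718], [-0.29046738344583367, -0.6943845558030605, -0.6583758712288272], [0.26289827210793826, 0.6036516300735558, -0.7526547734733364]]),t=np.array([-0.4375507965640297, 0.28340089954167624, 1.03826749594822])),
'top':dict(f=521.8792322673554,c=(316.5501419775046,244.9360203462559),R=np.array([[-0.003237957906822555, -0.9999863120832198, 0.004109899608894085], [-0.9794733999762557, 0.002343135011588964, -0.20155983840356484], [0.20154744941960284, -0.004678179615941295, -0.979467579998406]]),t=np.array([0.09148664220175586, 0.5349973961912537, 1.3800851805561147]))}
def proj(n,X):
    c=CAM[n]; Y=np.atleast_2d(X)@c['R'].T+c['t']; return Y[:,:2]/Y[:,2:]*c['f']+np.array(c['c'])
def back(n,uv,z):
    c=CAM[n]; d=c['R'].T@np.array([(uv[0]-c['c'][0])/c['f'],(uv[1]-c['c'][1])/c['f'],1]); o=-c['R'].T@c['t']; return o+d*(z-o[2])/d[2]
def cyl(o,ax,L,r,n=40):
    ax=np.array(ax)/np.linalg.norm(ax); u=np.cross(ax,[0.3,0.2,1.]); u/=np.linalg.norm(u); v=np.cross(ax,u); th=np.linspace(0,2*np.pi,n,endpoint=False)
    ring=r*(np.cos(th)[:,None]*u+np.sin(th)[:,None]*v); return np.vstack([o+ring,o+ax*L+ring])
E
python3 - <<'E'
from h import *
def un(p,s,off): return (np.array(p,float)+.5)/s-.5+np.array(off)
T=lambda l:un(l,5.5,(345,195)); S=lambda l:un(l,3.2,(320,280))
V={'beaker':(.065,.09,.029,{'top':T([(150,163),(200,168),(252,190),(125,250),(232,272),(103,342),(212,360)]),'side':S([(50,65),(120,58),(190,52),(205,95),(203,140),(130,153),(60,157),(39,100)])}),
'slim':(.054,.106,.018,{'top':T([(590,118),(620,107),(655,112),(604,200),(672,210),(622,315),(688,308)]),'side':S([(268,458),(350,415),(430,374),(464,405),(462,430),(380,480),(305,522),(261,475)])})}
for k,(z,L,r,pts) in V.items():
    c0=back('top',pts['top'].mean(0),z)
    def res(p):
        o=np.array([p[0],p[1],z]); ax=[np.cos(p[2]),np.sin(p[2]),0]; out=[]
        for n in pts:
            h=cv2.convexHull(proj(n,cyl(o,ax,L,r)).astype(np.float32))
            out+=[cv2.pointPolygonTest(h,(float(a),float(b)),True) for a,b in pts[n]]
        return np.array(out)
    s=least_squares(res,[c0[0]-L/2,c0[1],0.],diff_step=1e-3)
    print(k,s.x.round(4),np.degrees(s.x[2]).round(1),'axis yaw; radial az',np.degrees(np.arctan2(s.x[1],s.x[0])).round(1),res(s.x).round(1))
T=lambda *l:un(l,6.5,(205,195)); S=lambda *l:un(l,5,(250,160))
obs=[('top',T(112,45),(.095,.125,.02)),('top',T(675,68),(.095,-.125,.02)),('top',T(655,488),(-.095,-.125,.02)),('top',T(82,466),(-.095,.125,.02)),
('top',T(209,168),(.02,.065,.095)),('top',T(523,188),(.02,-.065,.085)),('top',T(234,210),(.02,.065,.02)),('top',T(531,222),(.02,-.065,.02)),('top',T(365,388),(-.06,0,-1)),
('side',S(295,55),(.02,.065,.095)),('side',S(400,258),(.02,-.065,.085)),('side',S(295,165),(.02,.065,.02)),('side',S(396,354),(.02,-.065,.02)),('side',S(180,268),(-.06,0,-1)),('side',S(32,148),(-.095,.125,.02)),('side',S(395,58),(.095,.125,.02)),('side',S(600,412),(.095,-.125,.02)),('side',S(195,525),(-.095,-.125,.02))]
def res(p):
    c,s=np.cos(p[2]),np.sin(p[2]); out=[]
    for n,uv,X in obs:
        x,y,z=X; z=p[3] if z<0 else z
        out.append((proj(n,[p[0]+c*x-s*y,p[1]+s*x+c*y,z])[0]-uv))
    return np.array(out)
s=least_squares(lambda p:res(p).ravel(),[.55,.2,0,.04]); print('station',s.x.round(4)); print(res(s.x).round(1).tolist())
p=s.x;c,sn=np.cos(p[2]),np.sin(p[2])
for n,x,y in [('thin',.02,.065),('thick',.02,-.065),('button',-.06,0)]: print(n,(p[0]+c*x-sn*y).round(4),(p[1]+sn*x+c*y).round(4))
for n,uv,z in [('samplejar',(346,295),.055),('driver',(422,301),.01),('tray',(154,257),.03),('blue1',(297,308),.03),('blue2',(367,185),.03)]: print(n,back('top',uv,z).round(3))
E
```

```text
beaker [ 0.493  -0.0602 -0.3112] -17.8 axis yaw; radial az -7.0 [-0.5 -0.4 -0.5  0.7  0.9  1.  -0.2  1.2  0.6  0.2  0.2  0.9  0.6  1.
 -0.4]
slim [ 0.5107 -0.313   0.0929] 5.3 axis yaw; radial az -31.5 [-0.2 -0.7  0.3  1.2  0.3  1.3  0.3 -0.1  0.4  1.2  0.1  1.4  0.4  0.5
 -0.2]
station [ 0.5712  0.2391 -0.0462  0.042 ]
[[0.4, -0.7], [1.0, -0.5], [0.9, 0.5], [-0.4, 0.1], [0.7, 0.2], [0.8, 0.1], [0.6, 0.3], [0.8, 0.4], [0.8, 0.2], [0.0, -1.9], [-0.0, -0.7], [-0.0, -0.1], [-0.1, 0.5], [-0.6, -0.1], [-1.5, -1.7], [0.2, -1.9], [1.0, -0.7], [-0.1, -0.1]]
thin 0.5942 0.3031
thick 0.5882 0.1733
button 0.5112 0.2419
samplejar [0.397 0.011 0.055]
driver [ 0.385 -0.202  0.01 ]
tray [0.507 0.542 0.03 ]
blue1 [0.365 0.144 0.03 ]
blue2 [ 0.715 -0.055  0.03 ]
```

```bash
cat >> h.py <<'E'
def pose():
    from plant import arm
    o=arm.get_obs(); 
    with open('log.jsonl','a') as f: f.write(json.dumps(dict(t=float(o['t']),q=list(map(float,o['q'])),p=list(map(float,o['tcp_pos'])),r=list(map(float,o['ee_rot']))))+'\n')
    return np.array(o['tcp_pos']),Rn.from_quat(o['ee_rot']),o
def down(az): # tool x down, tool z towards azimuth az(deg)
    a=np.radians(az); z=np.array([np.cos(a),np.sin(a),0]); x=np.array([0,0,-1.]); return Rn.from_matrix(np.c_[x,np.cross(z,x),z])
def horiz(az): # tool x horizontal towards az, z up
    a=np.radians(az); x=np.array([np.cos(a),np.sin(a),0]); z=np.array([0,0,1.]); return Rn.from_matrix(np.c_[x,np.cross(z,x),z])
def plan(P,R,vmax=.045,wmax=7.5,n=None,show=True,p0=None,R0=None):
    if p0 is None: p0,R0,o=pose()
    rv=(R0.inv()*R).as_rotvec(degrees=True); d=np.array(P)-p0
    n=n or max(1,int(np.ceil(max(np.linalg.norm(d)/vmax,np.linalg.norm(rv)/wmax))))
    rows=[]
    for i in range(n):
        Ri=R0*Rn.from_rotvec(rv*i/n,degrees=True); rows.append(np.r_[Ri.inv().apply(d/n),rv/n])
    if show:
        print('n',n,'total shift(tool)',R0.inv().apply(d).round(4),'rv',rv.round(2))
        for r in rows: print([round(float(v),4) for v in r[:3]]+[round(float(v),1) for v in r[3:]])
    return rows
E
python3 - <<'E'
from h import *
plan([0.585,-0.306,0.16],down(5.3))
E
```

```text
n 21 total shift(tool) [ 0.0542 -0.6156  0.6589] rv [-2.935e+01 -2.000e-02  7.000e-02]
[0.0026, -0.0293, 0.0314, -1.4, -0.0, 0.0]
[0.0026, -0.0301, 0.0307, -1.4, -0.0, 0.0]
[0.0026, -0.0308, 0.0299, -1.4, -0.0, 0.0]
[0.0026, -0.0315, 0.0291, -1.4, -0.0, 0.0]
[0.0026, -0.0322, 0.0284, -1.4, -0.0, 0.0]
[0.0026, -0.0329, 0.0276, -1.4, -0.0, 0.0]
[0.0026, -0.0336, 0.0268, -1.4, -0.0, 0.0]
[0.0026, -0.0342, 0.0259, -1.4, -0.0, 0.0]
[0.0026, -0.0348, 0.0251, -1.4, -0.0, 0.0]
[0.0026, -0.0354, 0.0242, -1.4, -0.0, 0.0]
[0.0026, -0.036, 0.0234, -1.4, -0.0, 0.0]
[0.0026, -0.0366, 0.0225, -1.4, -0.0, 0.0]
[0.0026, -0.0371, 0.0216, -1.4, -0.0, 0.0]
[0.0026, -0.0376, 0.0207, -1.4, -0.0, 0.0]
[0.0026, -0.0381, 0.0197, -1.4, -0.0, 0.0]
[0.0026, -0.0386, 0.0188, -1.4, -0.0, 0.0]
[0.0026, -0.039, 0.0179, -1.4, -0.0, 0.0]
[0.0025, -0.0395, 0.0169, -1.4, -0.0, 0.0]
[0.0025, -0.0399, 0.0159, -1.4, -0.0, 0.0]
[0.0025, -0.0403, 0.015, -1.4, -0.0, 0.0]
[0.0025, -0.0406, 0.014, -1.4, -0.0, 0.0]
```

```bash
python3 -m handwheel '[[[0,0,-0.03,0.03,-1,6,0],[0,0,-0.03,0.03,-1,6,0],[0,0,-0.03,0.03,-1,0,6],[0,0,-0.03,0.03,-1,0,6]]]'; python3 -c "
from h import *
pose()"; python3 -m handwheel '[[[0,0,-0.03,0.03,-1,-6,0],[0,0,-0.03,0.03,-1,-6,0],[0,0,-0.03,0.03,-1,0,6]]]';python3 -c "
from h import *
pose()"; python3 -m handwheel '[[[0,0,-0.03,0.03,-1,0,-6],[0,0,-0.03,0.03,-1,-6,-6],[0,0,-0.03,0.03,-1,-6,-6]]]';python3 -c "
from h import *
p,r,o=pose()
print(o['q'],p,r.as_matrix())
"; cat log.jsonl
```

```text
t: 0.55
tcp_pos: [0.2979, 0.3748, 0.1923]
ee_rot: [0.216, 0.747, -0.03, 0.628]
wrist_force: [1.4, -0.7, -0.1]
opening: 0.0918
t: 0.85
tcp_pos: [0.3457, 0.2677, 0.162]
ee_rot: [0.221, 0.669, -0.01, 0.709]
wrist_force: [0.1, 1.0, -0.3]
opening: 0.0916
t: 1.15
tcp_pos: [0.4015, 0.146, 0.1462]
ee_rot: [0.089, 0.619, -0.127, 0.77]
wrist_force: [-0.9, -0.2, -0.7]
opening: 0.0912
[ 0.45288961  0.07949108  2.09226305 -0.2261815   0.83650523 -0.66860055] [0.4014772  0.14601605 0.14621257] [[ 0.20198996  0.30590404  0.93038851]
 [-0.08683864  0.95182206 -0.2940983 ]
 [-0.97553017 -0.02138877  0.21882279]]
{"t": 0.15, "q": [1.1309853847628293, 0.3201536826998624, 1.5653610449879654, -4.3745666484358204e-05, 1.2574109251703671, -0.020021840195753423], "p": [0.23421834701470085, 0.524732046708201, 0.21332312192087854], "r": [0.14686353956295387, 0.6916817548945963, -0.14778801362541724, 0.6914955919755569]}
{"t": 0.55, "q": [0.6651901001693922, 0.13480454844515033, 1.9165139919514036, 0.3530088648939786, 1.0309559380359214, -0.7253749853173918], "p": [0.2979306184473706, 0.3748458726979224, 0.1923020195897227], "r": [0.216041119726331, 0.7467799014900737, -0.02996860935728338, 0.6282896591310888]}
{"t": 0.85, "q": [0.4758396799817531, 0.035033230802419796, 2.1155906605652386, 0.29132124371065293, 0.7848269567308694, -0.9493214661628706], "p": [0.34570543684056576, 0.26773783498579995, 0.16199579211765894], "r": [0.22069821617477317, 0.6694561510565601, -0.00975023034362798, 0.7092430416987223]}
{"t": 1.15, "q": [0.45288960913353127, 0.07949108028279403, 2.092263050597063, -0.2261815031763857, 0.8365052280087621, -0.6686005470201756], "p": [0.4014771984327615, 0.1460160473798948, 0.1462125693966662], "r": [0.08852274749013683, 0.6186698069052753, -0.12748604626011065, 0.7701679694777962]}
```

```bash
cat >> h.py <<'E'
def _T(R=None,p=(0,0,0)):
    M=np.eye(4); 
    if R is not None: M[:3,:3]=R.as_matrix()
    M[:3,3]=p; return M
E_=Rn.from_euler
def fk(q,k):
    a1,d1,a2,b2,a3,d4,d6=k[:7]; 
    M=_T(E_('z',q[0]))@_T(None,(a1,0,d1))@_T(E_('y',q[1]))@_T(None,(b2,0,a2))@_T(E_('y',q[2]))@_T(None,(a3,0,d4))@_T(E_('z',k[10]*q[3]))@_T(E_('y',q[4]))@_T(E_('z',k[11]*q[5]))@_T(None,(0,0,d6))@_T(Rn.from_rotvec(k[7:10]))
    return M[:3,3],Rn.from_matrix(M[:3,:3])
E
python3 - <<'E'
from h import *
L=[json.loads(l) for l in open('log.jsonl')]
best=None
for s4 in (1,-1):
  for s6 in (1,-1):
    q=L[0]['q']; 
    p,R=fk(q,[0]*10+[s4,s6]); rt=(R.inv()*Rn.from_quat(L[0]['r'])).as_rotvec()
    def res(k):
        k=np.r_[k,s4,s6]; o=[]
        for l in L:
            p,R=fk(l['q'],k); o+=list((p-l['p'])*10)+list((R.inv()*Rn.from_quat(l['r'])).as_rotvec())
        o+=list(np.array([k[0],k[3],k[4]])*1e-2)
        return np.array(o)
    s=least_squares(res,np.r_[0.1,.3,.4,0,0,.4,.2,rt]); print(s4,s6,s.cost,s.x.round(4),np.abs(res(s.x)[:24]).max())
    if best is None or s.cost<best[0]: best=(s.cost,list(s.x)+[s4,s6])
json.dump(best[1],open('k.json','w'))
E
```

```text
1 1 0.021870896268597843 [ 0.007   0.1428  0.6093 -0.0095  0.0247  0.4136  0.3596  1.2092 -1.2092
  1.2092] 0.1401611636040928
1 -1 0.9788482916058961 [ 0.007   0.1428  0.6093 -0.0095  0.0247  0.4136  0.3596  0.3053 -1.5492
  0.3053] 1.1416157458865717
-1 1 0.5353494646479365 [-0.1986  0.0672  0.0924  0.2721  0.0399  0.5133 -0.3458  1.1485 -1.1665
  1.4428] 0.427447293454498
-1 -1 1.1377832416653568 [-0.1986  0.0672  0.0924  0.2721  0.0399  0.5133 -0.3458  0.2988 -1.4072
  0.4909] 1.014371851071355
```

```bash
python3 -m handwheel '[[[0,0,0,0,0,0,0],[0,0,0,0,0,0,0]]]'; python3 - <<'E'
from h import *
pose()
L=[json.loads(l) for l in open('log.jsonl')]
k=json.load(open('k.json'))
for l in L:
    p,R=fk(l['q'],k); print((p-l['p']).round(4),(R.inv()*Rn.from_quat(l['r'])).as_rotvec(degrees=True).round(2),np.round(l['q'],3))
E
```

```text
t: 1.35
tcp_pos: [0.4011, 0.1454, 0.1456]
ee_rot: [0.088, 0.619, -0.128, 0.77]
wrist_force: [-0.5, 0.4, -0.2]
opening: 0.0911
[ 0.0105 -0.0046 -0.0002] [-0. -0.  0.] [ 1.131  0.32   1.565 -0.     1.257 -0.02 ]
[ 0.002  -0.004   0.0005] [-0. -0. -0.] [ 0.665  0.135  1.917  0.353  1.031 -0.725]
[ 0.0037 -0.0056 -0.0001] [-0. -0.  0.] [ 0.476  0.035  2.116  0.291  0.785 -0.949]
[ 0.0066 -0.014  -0.0002] [ 0. -0. -0.] [ 0.453  0.079  2.092 -0.226  0.837 -0.669]
[ 0.0066 -0.014  -0.0002] [-0. -0.  0.] [ 0.452  0.08   2.093 -0.227  0.837 -0.669]
```

```bash
cat >> h.py <<'E'
def fk(q,k):
    a1,d1,a2,e,a3,d4,d6,w,g=k[:9]; 
    M=_T(E_('z',q[0]))@_T(None,(a1,e,d1))@_T(E_('y',q[1]))@_T(None,(0,0,a2))@_T(E_('y',q[2]))@_T(None,(a3,0,d4))@_T(E_('z',q[3]))@_T(E_('y',q[4]))@_T(None,(w,g,0))@_T(E_('z',q[5]))@_T(None,(0,0,d6))@_T(Rn.from_rotvec(1.2092*np.array([1,-1,1])))
    return M[:3,3],Rn.from_matrix(M[:3,:3])
def K(): return json.load(open('k.json'))
def fit():
    L=[json.loads(l) for l in open('log.jsonl')]
    def res(k,reg=1):
        o=[]
        for l in L: o+=list(fk(l['q'],k)[0]-l['p'])
        return np.array(o+list(np.array(k)[[0,3,4,7,8]]*1e-3*reg))
    s=least_squares(res,np.r_[0.1,.3,.4,0,0,.4,.2,0,0],xtol=1e-12,ftol=1e-12); print(s.x.round(4),np.abs(res(s.x,0)).max()); json.dump(list(s.x),open('k.json','w'))
E
python3 -c "
from h import *
fit()"
```

```text
[-0.      0.1403  0.5918  0.0115  0.0252  0.417   0.3357 -0.      0.    ] 1.478761548767693e-07
```

```bash
cat >> h.py <<'E'
LO=np.array([-3.11,-.84,.21,-1.34,.05,-2.56]);HI=np.array([3.11,2.01,2.61,4.49,2.63,2.56])
def ik(P,R,q0,k=None):
    k=k or K()
    def res(q):
        p,r=fk(q,k); return np.r_[(p-P)*5,(r.inv()*R).as_rotvec()]
    s=least_squares(res,np.clip(q0,LO+1e-3,HI-1e-3),bounds=(LO,HI)); return s.x,np.abs(s.fun).max()
E
python3 - <<'E'
from h import *
k=K()
rng=np.random.default_rng(0)
def sols(P,R):
    S=[]
    for i in range(25):
        q0=rng.uniform(LO,HI); q0[0]=np.arctan2(P[1],P[0])+rng.normal()*.2
        q,e=ik(P,R,q0,k)
        if e<1e-4 and not any(np.abs(q-s).max()<.02 for s in S): S.append(q)
    return S
print('grasp'); 
for q in sols([.5854,-.306,.035],down(5.3)): print(q.round(2))
print('beaker grasp',[q.round(2) for q in sols([.493+.06*np.cos(-.311),-.0602+.06*np.sin(-.311),.046],down(-17.8))])
for nm,xy,z in (('thin',(.5942,.3031),.095),('thick',(.5882,.1733),.085)):
  for az in range(-90,181,30):
    d=np.array([np.cos(np.radians(az)),np.sin(np.radians(az)),0])
    for dz in (0,.1):
        P=np.r_[xy,z+dz]+.019*d
        print(nm,az,dz,[q.round(2).tolist() for q in sols(P,horiz(az))])
E
```

```text
grasp
[-0.5   0.6   1.58 -0.    0.96 -2.16]
beaker grasp [array([-0.16,  0.45,  1.84, -0.  ,  0.86, -1.42])]
thin -90 0 [[0.79, 1.17, 1.06, -1.01, 2.17, 0.84]]
thin -90 0.1 [[0.79, 1.05, 1.06, -1.09, 2.23, 0.71]]
thin -60 0 [[0.91, 1.02, 1.51, -1.25, 1.79, 0.99]]
thin -60 0.1 [[0.91, 0.88, 1.51, -1.28, 1.83, 0.86]]
thin -30 0 []
thin -30 0.1 []
thin 0 0 [[0.8, 0.9, 2.31, 3.94, 1.62, 1.62]]
thin 0 0.1 [[0.8, 0.65, 2.31, 3.95, 1.45, 1.44]]
thin 30 0 [[0.39, 0.93, 2.45, 3.01, 1.81, 1.54]]
thin 30 0.1 [[0.39, 0.65, 2.45, 3.01, 1.52, 1.58]]
thin 60 0 [[0.04, 0.89, 2.25, 2.13, 1.57, 1.57]]
thin 60 0.1 [[0.04, 0.66, 2.24, 2.12, 1.45, 1.77]]
thin 90 0 [[-0.04, 0.93, 1.86, 1.53, 1.59, 1.92]]
thin 90 0.1 [[-0.04, 0.76, 1.86, 1.53, 1.59, 2.09]]
thin 120 0 [[0.02, 1.05, 1.42, 1.17, 1.88, 2.18]]
thin 120 0.1 [[0.02, 0.91, 1.42, 1.21, 1.93, 2.31]]
thin 150 0 [[0.15, 1.2, 0.97, 0.95, 2.27, 2.3]]
thin 150 0.1 [[0.15, 1.09, 0.97, 1.04, 2.33, 2.43]]
thin 180 0 []
thin 180 0.1 []
thick -90 0 [[0.68, 1.07, 1.38, -1.01, 1.98, 1.0]]
thick -90 0.1 [[0.68, 0.94, 1.38, -1.07, 2.05, 0.88]]
thick -60 0 [[0.79, 0.96, 1.79, -1.33, 1.67, 1.19]]
thick -60 0.1 []
thick -30 0 [[0.79, 0.91, 2.2, 4.45, 1.56, 1.54]]
thick -30 0.1 [[0.79, 0.69, 2.2, 4.46, 1.51, 1.33]]
thick 0 0 [[0.53, 0.99, 2.52, 3.7, 1.88, 1.76]]
thick 0 0.1 [[0.53, 0.68, 2.52, 3.67, 1.62, 1.6]]
thick 30 0 [[0.01, 1.0, 2.54, 2.59, 1.91, 1.37]]
thick 30 0.1 [[0.01, 0.69, 2.54, 2.63, 1.65, 1.53]]
thick 60 0 [[-0.26, 0.91, 2.23, 1.84, 1.57, 1.57]]
thick 60 0.1 [[-0.26, 0.69, 2.24, 1.83, 1.51, 1.78]]
thick 90 0 [[-0.26, 0.95, 1.83, 1.33, 1.66, 1.92]]
thick 90 0.1 [[-0.26, 0.79, 1.83, 1.35, 1.7, 2.08]]
thick 120 0 [[-0.15, 1.06, 1.42, 1.01, 1.96, 2.12]]
thick 120 0.1 [[-0.15, 0.93, 1.42, 1.06, 2.03, 2.24]]
thick 150 0 [[0.0, 1.19, 1.04, 0.76, 2.32, 2.14]]
thick 150 0.1 [[0.0, 1.07, 1.05, 0.84, 2.4, 2.26]]
thick 180 0 [[0.18, 1.28, 0.79, 0.36, 2.61, 1.88]]
thick 180 0.1 []
```

```bash
python3 - <<'E'
from h import *
plan([0.585,-0.306,0.18],down(5.3))
E
```

```text
n 11 total shift(tool) [ 0.0431 -0.3743  0.3112] rv [-22.86  12.16   3.83]
[0.0039, -0.034, 0.0283, -2.1, 1.1, 0.3]
[0.0032, -0.0351, 0.0271, -2.1, 1.1, 0.3]
[0.0024, -0.036, 0.0259, -2.1, 1.1, 0.3]
[0.0017, -0.037, 0.0246, -2.1, 1.1, 0.3]
[0.0011, -0.0378, 0.0233, -2.1, 1.1, 0.3]
[0.0004, -0.0387, 0.0219, -2.1, 1.1, 0.3]
[-0.0003, -0.0394, 0.0205, -2.1, 1.1, 0.3]
[-0.0009, -0.0401, 0.019, -2.1, 1.1, 0.3]
[-0.0015, -0.0408, 0.0175, -2.1, 1.1, 0.3]
[-0.0021, -0.0414, 0.016, -2.1, 1.1, 0.3]
[-0.0026, -0.0419, 0.0144, -2.1, 1.1, 0.3]
```

```bash
python3 -m handwheel '[[[0,0,-0.034,0.028,-2,1.5,0.3],[0,0,-0.035,0.027,-2,1.5,0.3],[0,0,-0.036,0.026,-2,1.5,0.3],[0,0,-0.037,0.025,-2,1.5,0.3],[0,0,-0.038,0.023,-2,1.5,0.3]]]'; python3 -m handwheel '[[[0,0,-0.039,0.022,-2,1.5,0.3],[0,0,-0.039,0.021,-2,1.5,0.3],[0,0,-0.04,0.019,-2,1,0.3],[0,0,-0.041,0.017,-2,0,0.3],[0,0,-0.041,0.016,-2,0,0.3]]]'; python3 - <<'E'
from h import *
plan([0.565,-0.308,0.18],down(5.3))
E
```

```text
t: 1.85
tcp_pos: [0.4846, -0.0529, 0.1715]
ee_rot: [0.035, 0.678, -0.042, 0.733]
wrist_force: [-0.4, 1.3, 1.1]
opening: 0.0911
t: 2.35
tcp_pos: [0.5781, -0.2611, 0.1753]
ee_rot: [-0.015, 0.7, 0.037, 0.713]
wrist_force: [0.8, -0.4, 0.2]
opening: 0.0913
n 2 total shift(tool) [-0.0064 -0.0456 -0.0164] rv [-1.06  1.07 -1.74]
[-0.0032, -0.0228, -0.0082, -0.5, 0.5, -0.9]
[-0.0028, -0.0228, -0.0084, -0.5, 0.5, -0.9]
```

```bash
python3 -m handwheel '[[[0,-0.003,-0.023,-0.002,-0.5,0.5,-0.9],[0,-0.002,-0.022,-0.003,-0.5,0.6,-0.9],[0,0,0,0,0,0,0]]]'; python3 - <<'E'
from h import *
p,R,o=pose(); fit()
from plant import grab_frame
f=grab_frame('wrist'); cv2.imwrite('pics/w1.png',cv2.convertScaleAbs(f['frame'],alpha=1.3))
plan([.5854,-.306,.08],down(5.3))
E
```

```text
t: 2.65
tcp_pos: [0.58, -0.3117, 0.1771]
ee_rot: [-0.03, 0.705, 0.033, 0.708]
wrist_force: [0.7, -0.5, -0.1]
opening: 0.0913
[-0.      0.1403  0.5918  0.0115  0.0252  0.417   0.3357  0.      0.    ] 1.193597854998174e-07
n 3 total shift(tool) [0.0971 0.0032 0.0056] rv [-0.17  0.23 -0.31]
[0.0324, 0.0011, 0.0019, -0.1, 0.1, -0.1]
[0.0323, 0.0011, 0.0019, -0.1, 0.1, -0.1]
[0.0323, 0.0012, 0.002, -0.1, 0.1, -0.1]
```

View pics/w1.png

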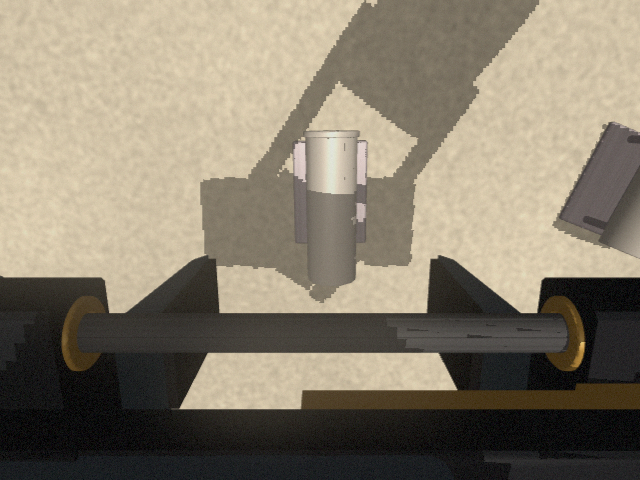

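```bash
cat >> h.py <<'E'
TC=np.array([[-0.0005604802081284171,-0.25017409848583444,0.9682007055919424,-0.17034056479907903],[0.9999997644419202,-0.000523823279858161,0.0004435372302645206,0.0003264998215318782],[0.0003962045424379001,0.9682007261182828,0.25017433314788523,-0.07057161246212491],[0,0,0,1]])
def wproj(X,p,R):
    Y=R.inv().apply(np.atleast_2d(X)-p); Y=(Y-TC[:3,3])@TC[:3,:3]; return Y[:,:2]/Y[:,2:]*419.5912218905061+np.array([322.73114634100494,235.5758834538395])
def wfit(pts,z,L,r,x0,p,R):
    def res(q):
        h=cv2.convexHull(wproj(cyl(np.array([q[0],q[1],z]),[np.cos(q[2]),np.sin(q[2]),0],L,r),p,R).astype(np.float32))
        return np.array([cv2.pointPolygonTest(h,(float(a),float(b)),True) for a,b in pts])
    s=least_squares(res,x0,diff_step=1e-3); print(s.x.round(4),np.degrees(s.x[2]).round(2),res(s.x).round(1))
E
python3 - <<'E'
from h import *
im=cv2.imread('pics/w1.png'); cv2.imwrite('pics/w1c.png',cv2.resize(im[115:315,270:400],None,fx=3,fy=3,interpolation=cv2.INTER_CUBIC))
E
```

```text
(no output)
```

View pics/w1c.png

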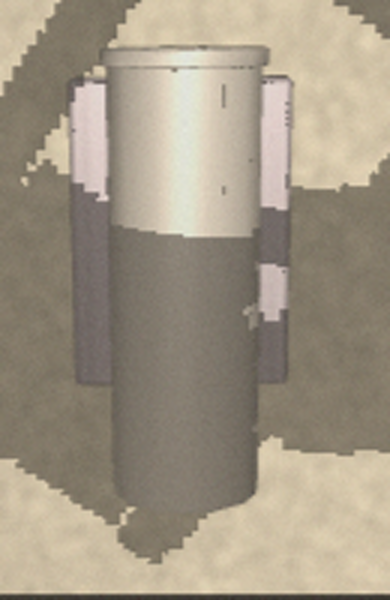

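```bash
python3 - <<'E'
from h import *
L=[json.loads(l) for l in open('log.jsonl')][-2]
p,R=np.array(L['p']),Rn.from_quat(L['r'])
pts=[((u+.5)/3-.5+270,(v+.5)/3-.5+115) for u,v in [(109,100),(111,250),(113,400),(263,100),(260,250),(258,400),(185,46),(190,510),(150,509)]]
wfit(pts,.054,.106,.018,[.51,-.313,.09],p,R)
print(wproj([[.5107,-.313,.054],[.5107+.106,-.303,.054]],p,R))
E
```

```text
[ 0.511  -0.3109  0.0926] 5.31 [0.7 0.6 0.6 0.6 0.7 0.6 1.  0.9 0.2]
[[328.54561697 128.54266713]
 [328.79236465 276.70126692]]
```

```bash
python3 -m handwheel '[[[0,0.035,0.002,0.002,0,0,0],[0,0.035,0.002,0.002,0,0,0],[0,0.03,0.001,0.002,0,0,0],[0,0.025,0,0,0,0,0],[0,0,0,0,0,0,0]]]' 20; python3 - <<'E'
from h import *
plan([.5857,-.304,.035],down(5.3))
E
```

```text
t: 3.2
tcp_pos: [0.5885, -0.2949, 0.0506]
ee_rot: [-0.027, 0.702, 0.038, 0.71]
wrist_force: [0.3, -0.1, -0.6]
opening: 0.0908
n 1 total shift(tool) [ 0.0155 -0.009  -0.0038] rv [-0.04  0.71 -0.8 ]
[0.0155, -0.009, -0.0038, -0.0, 0.7, -0.8]
```

```bash
python3 -m handwheel '[[[0,0.008,-0.009,-0.004,0,0.7,-0.8],[0,0.007,0,0,0,0,0],[0,0,0,0,0,0,0]]]' 20; python3 - <<'E'
from h import *
plan([.5857,-.304,.035],down(5.3))
E
```

```text
t: 3.5
tcp_pos: [0.587, -0.3033, 0.0376]
ee_rot: [-0.033, 0.705, 0.032, 0.708]
wrist_force: [-0.3, 0.1, 0.1]
opening: 0.0915
n 1 total shift(tool) [ 0.0026 -0.0006 -0.0014] rv [0.04 0.2  0.09]
[0.0026, -0.0006, -0.0014, 0.0, 0.2, 0.1]
```

Aligned; closing on the slim jar.

```bash
python3 -m handwheel '[[[0,0.0025,-0.0005,-0.0015,0,0.2,0.1],[90,0,0,0,0,0,0],[255,0,0,0,0,0,0],[255,0,0,0,0,0,0],[255,0,0,0,0,0,0]]]' 20;  python3 -m handwheel '[[[255,0,0,0,0,0,0],[255,0,0,0,0,0,0],[255,0,0,0,0,0,0]]]'; python3 - <<'E'
from h import *
p,R,o=pose(); print(o['opening'],o['wrist_force'],p)
E
```

```text
t: 4.0
tcp_pos: [0.5872, -0.305, 0.0382]
ee_rot: [-0.034, 0.705, 0.032, 0.708]
wrist_force: [0.5, 0.0, 0.1]
opening: 0.0621
t: 4.3
tcp_pos: [0.5873, -0.3051, 0.0385]
ee_rot: [-0.034, 0.704, 0.032, 0.708]
wrist_force: [0.3, -0.4, -0.1]
opening: 0.038
0.03799691491035864 [ 0.34770262 -0.41194794 -0.13211351] [ 0.58727718 -0.30507955  0.03848634]
```

```bash
python3 -m handwheel '[[[255,0,0,0,0,0,0],[255,0,0,0,0,0,0]]]'; python3 -m handwheel '[[[255,-0.02,0,0,0,0,0],[255,-0.03,0,0,0,0,0],[255,-0.04,0,0,0,0,0],[255,-0.045,0,0,0,0,0],[255,-0.045,0,0,0,0,0]]]'; python3 - <<'E'
from h import *
p,R,o=pose(); print(o['opening'],o['wrist_force'],p,o['q'])
from plant import grab_frame
f=grab_frame('wrist'); cv2.imwrite('pics/w2.png',cv2.convertScaleAbs(f['frame'],alpha=1.3))
E
```

```text
t: 4.5
tcp_pos: [0.5873, -0.3044, 0.0386]
ee_rot: [-0.033, 0.704, 0.032, 0.708]
wrist_force: [0.3, -0.2, 0.9]
opening: 0.0342
t: 5.0
tcp_pos: [0.5822, -0.3029, 0.2142]
ee_rot: [-0.03, 0.711, 0.035, 0.702]
wrist_force: [0.7, -1.2, -0.4]
opening: 0.0341
0.03410707840278966 [ 0.73626201 -1.18256114 -0.38226934] [ 0.58220318 -0.3029205   0.21422605] [-4.96961996e-01  4.57492222e-01  1.34776997e+00 -6.35395229e-04
  1.35103942e+00 -2.16043304e+00]
```

View pics/w2.png

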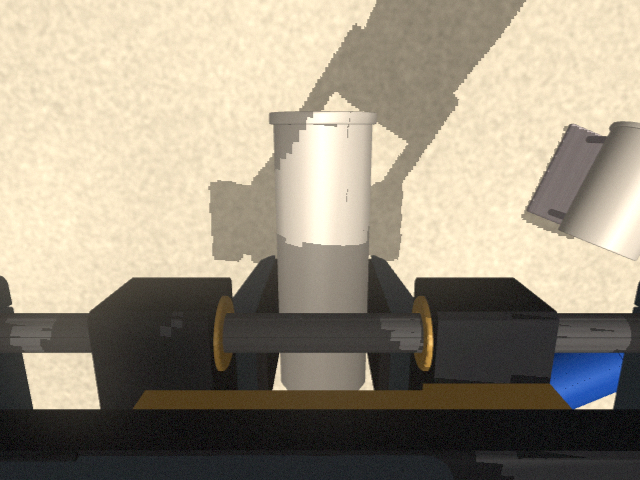

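```bash
cat >> h.py <<'E'
def tfit(pts,L,r,x0,lip=0):
    # vessel in tool frame: params mouth x,y,z, axis tilt about y (deg), about x(yaw, deg)
    def hull(q):
        ax=Rn.from_euler('yx',[q[3],q[4]],degrees=True).apply([0,0,1.]); o=np.array(q[:3])
        P=cyl(o,ax,L,r)
        if lip: P=np.vstack([P,cyl(o,ax,.003,r+lip)])
        return wproj(P,np.zeros(3),Rn.identity())
    def res(q):
        h=cv2.convexHull(hull(q).astype(np.float32)); return np.r_[[cv2.pointPolygonTest(h,(float(a),float(b)),True) for a,b in pts],(q[0]-x0[0])*300,(q[3]-x0[3])*.2]
    s=least_squares(res,x0,x_scale=[.01,.01,.01,5,5],diff_step=1e-3); print(s.x.round(4),res(s.x).round(1)); return s.x
E
python3 - <<'E'
from h import *
im=cv2.imread('pics/w2.png'); c=cv2.resize(im[95:400,255:395],None,fx=2,fy=2,interpolation=cv2.INTER_CUBIC); cv2.imwrite('pics/w2c.png',c)
pts=[(274,140),(275,190),(277,240),(372,140),(370.5,190),(369,240),(322,391),(300,391),(345,391),(322,110.5)]
tfit(pts,.106,.018,[-.0155,0,-.0764,0.1,0.1])
for tl in(-3,0,3):
  print(tl,wproj(cyl(np.array([-.0155,0,-.0764]),[np.sin(np.radians(tl)),0,np.cos(np.radians(tl))],.106,.018,4),np.zeros(3),Rn.identity()).round(0).tolist())
E
```

```text
[-1.2500e-02  4.0000e-04 -7.6300e-02  1.8155e+00 -8.4000e-02] [ 0.4 -0.3  0.   0.   0.  -0.   2.5 -1.5 -1.   0.1  0.9  0.3]
-3 [[368.0, 108.0], [293.0, 106.0], [280.0, 112.0], [344.0, 114.0], [363.0, 395.0], [298.0, 406.0], [285.0, 371.0], [342.0, 364.0]]
0 [[367.0, 109.0], [290.0, 108.0], [282.0, 111.0], [347.0, 112.0], [360.0, 390.0], [296.0, 398.0], [288.0, 362.0], [344.0, 356.0]]
3 [[364.0, 111.0], [286.0, 111.0], [285.0, 110.0], [351.0, 110.0], [356.0, 384.0], [293.0, 389.0], [291.0, 353.0], [346.0, 349.0]]
```

View pics/w2c.png

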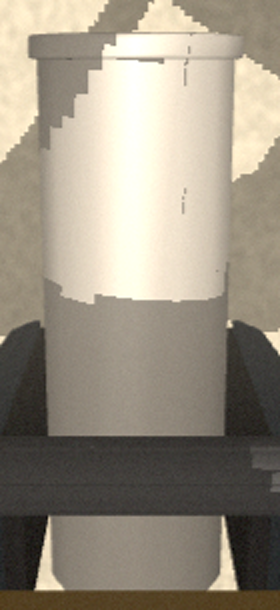

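```bash
cat >> h.py <<'E'
def clear(p,R,L,r,s,xa=-.0155):
    v=cyl(np.array([xa,0,-s]),[0,0,1],L,r); b=np.array([[x,y,z] for x in(-.079,-.2) for y in(-.089,.089) for z in(-.038,.038)]+[[0,y,z] for y in(-.059,.059) for z in(-.016,.016)])
    return (R.apply(v)+p)[:,2].min(),(R.apply(b)+p)[:,2].min()
def jpath(qs,k=None,n_per=None,show=True,L=.106,r=.018,s=.0764):
    """qs: list of joint waypoints; returns rows"""
    k=k or K(); Q=[np.array(qs[0])]
    for a,b in zip(qs[:-1],qs[1:]):
        a,b=np.array(a),np.array(b); m=200; prev=a; 
        # count by limits
        pa=[fk(a+(b-a)*i/m,k) for i in range(m+1)]
        ang=sum((pa[i][1].inv()*pa[i+1][1]).magnitude() for i in range(m)); dist=sum(np.linalg.norm(pa[i+1][0]-pa[i][0]) for i in range(m))
        n=int(np.ceil(max(ang/np.radians(7.5),dist/.045,np.abs((b-a)/(.1*.6*np.array([2.57,2.57,3.14,3.14,3.14,3.14]))).max())))
        Q+=[a+(b-a)*(i+1)/n for i in range(n)]
    rows=[]
    for a,b in zip(Q[:-1],Q[1:]):
        pa,Ra=fk(a,k);pb,Rb=fk(b,k); rows.append(np.r_[Ra.inv().apply(pb-pa),(Ra.inv()*Rb).as_rotvec(degrees=True)])
        if show:
            c=clear(pb,Rb,L,r,s); print(len(rows),[round(float(v),3) for v in rows[-1][:3]]+[round(float(v),1) for v in rows[-1][3:]],'| p',pb.round(2),'zv %.3f zb %.3f'%c)
    return rows,Q
E
python3 - <<'E'
from h import *
p,R,o=pose(); k=K(); qa=np.array(o['q'])
qb,e=ik([.5942,.288,.215],horiz(-90),[.79,1.05,1.06,-1.09,2.23,.71],k); print(qa.round(3),qb.round(3),e)
jpath([qa,qb],k)
E
```

```text
[-4.970e-01  4.510e-01  1.335e+00 -1.000e-03  1.354e+00 -2.160e+00] [ 0.796  1.038  1.043 -1.108  2.244  0.675] 1.7683068001763545e-15
1 [0.012, 0.022, 0.007, 3.4, 4.1, -1.0] | p [ 0.59 -0.28  0.21] zv 0.207 zb 0.210
2 [0.009, 0.022, 0.006, 3.5, 3.8, -1.8] | p [ 0.6  -0.26  0.2 ] zv 0.195 zb 0.196
3 [0.007, 0.022, 0.004, 3.6, 3.4, -2.5] | p [ 0.6  -0.24  0.19] zv 0.185 zb 0.184
4 [0.004, 0.022, 0.003, 3.8, 3.0, -3.1] | p [ 0.6  -0.22  0.19] zv 0.177 zb 0.172
5 [0.002, 0.022, 0.001, 3.9, 2.4, -3.7] | p [ 0.61 -0.2   0.18] zv 0.170 zb 0.161
6 [-0.001, 0.021, -0.0, 4.1, 1.7, -4.1] | p [ 0.61 -0.18  0.18] zv 0.165 zb 0.151
7 [-0.004, 0.021, -0.002, 4.3, 1.0, -4.4] | p [ 0.61 -0.16  0.17] zv 0.161 zb 0.143
8 [-0.006, 0.02, -0.004, 4.5, 0.2, -4.6] | p [ 0.62 -0.14  0.17] zv 0.159 zb 0.137
9 [-0.009, 0.019, -0.006, 4.7, -0.6, -4.6] | p [ 0.62 -0.11  0.17] zv 0.159 zb 0.132
10 [-0.012, 0.018, -0.008, 4.9, -1.4, -4.5] | p [ 0.63 -0.09  0.17] zv 0.161 zb 0.129
11 [-0.015, 0.016, -0.01, 5.2, -2.2, -4.3] | p [ 0.63 -0.07  0.17] zv 0.163 zb 0.128
12 [-0.018, 0.014, -0.012, 5.4, -2.9, -3.9] | p [ 
[... 167 characters left out ...]
p [0.64 0.01 0.18] zv 0.144 zb 0.128
15 [-0.025, 0.005, -0.015, 6.3, -4.5, -2.2] | p [0.64 0.04 0.18] zv 0.139 zb 0.132
16 [-0.028, 0.002, -0.015, 6.6, -4.8, -1.5] | p [0.64 0.07 0.19] zv 0.134 zb 0.134
17 [-0.03, -0.002, -0.014, 6.9, -5.0, -0.7] | p [0.64 0.11 0.19] zv 0.131 zb 0.136
18 [-0.032, -0.005, -0.013, 7.2, -5.0, 0.0] | p [0.63 0.14 0.2 ] zv 0.129 zb 0.140
19 [-0.034, -0.009, -0.011, 7.5, -5.0, 0.8] | p [0.63 0.18 0.2 ] zv 0.129 zb 0.147
20 [-0.035, -0.012, -0.008, 7.8, -4.8, 1.5] | p [0.62 0.21 0.21] zv 0.131 zb 0.155
21 [-0.037, -0.014, -0.005, 8.2, -4.4, 2.1] | p [0.61 0.25 0.21] zv 0.134 zb 0.166
22 [-0.038, -0.016, -0.001, 8.5, -4.0, 2.7] | p [0.59 0.29 0.21] zv 0.139 zb 0.177
```

```bash
sed -i 's/ang=sum(\(.*\)); dist=/ang=m*max(\1); dist=/' h.py; cat > go1.py <<'E'
from h import *
import sys
p,R,o=pose(); k=K(); qa=np.array(o['q'])
qb,e=ik([.5942,.288,float(sys.argv[1])],horiz(-90),[.79,1.05,1.06,-1.09,2.23,.71],k); print('q',qa.round(2),qb.round(2),e,o['opening'])
r,Q=jpath([qa,qb],k,show=False)
print(len(r))
for x in r[:5]: print([round(float(v),3) for v in x[:3]]+[round(float(v),1) for v in x[3:]])
for q in Q[::4]:
    pb,Rb=fk(q,k); print(pb.round(3),'zv %.3f zb %.3f'%clear(pb,Rb,.106,.018,.0764),end=';')
E
python3 -m handwheel '[[[255,-0.025,0,0,0,0,0],[255,-0.025,0,0,0,0,0]]]'; python3 go1.py .25
```

```text
t: 5.25
tcp_pos: [0.5852, -0.3051, 0.2748]
ee_rot: [-0.033, 0.706, 0.032, 0.706]
wrist_force: [-0.0, 0.5, 0.1]
opening: 0.0344
q [-0.5   0.43  1.24 -0.    1.47 -2.16] [ 0.8   1.    1.03 -1.14  2.27  0.62] 1.2490009027033011e-15 0.03435660435761944
29
[0.01, 0.016, 0.005, 2.7, 3.1, -0.8]
[0.008, 0.016, 0.005, 2.8, 3.0, -1.2]
[0.007, 0.016, 0.004, 2.8, 2.8, -1.7]
[0.005, 0.016, 0.003, 2.9, 2.5, -2.0]
[0.004, 0.016, 0.002, 2.9, 2.2, -2.4]
[ 0.585 -0.305  0.275] zv 0.272 zb 0.275;[ 0.599 -0.242  0.242] zv 0.234 zb 0.232;[ 0.612 -0.18   0.222] zv 0.211 zb 0.197;[ 0.624 -0.114  0.214] zv 0.204 zb 0.176;[ 0.635 -0.04   0.216] zv 0.197 zb 0.168;[0.64  0.046 0.224] zv 0.177 zb 0.173;[0.633 0.147 0.236] zv 0.167 zb 0.180;[0.605 0.259 0.248] zv 0.170 zb 0.204;
```

```bash
python3 -m handwheel '[[[255,0.012,0.022,0.007,3.7,4.2,-1.2],[255,0.01,0.022,0.006,3.8,3.9,-2],[255,0.007,0.022,0.004,3.9,3.5,-2.7],[255,0.004,0.022,0.002,4,2.8,-3.4]]]'; python3 go1.py .25
```

```text
t: 5.65
tcp_pos: [0.6031, -0.2242, 0.2423]
ee_rot: [0.0, 0.779, -0.137, 0.611]
wrist_force: [0.2, -0.1, -1.6]
opening: 0.0345
q [-0.26  0.53  1.19 -0.23  1.63 -1.62] [ 0.8   1.    1.03 -1.14  2.27  0.62] 1.2490009027033011e-15 0.034514531520223525
23
[0.002, 0.017, 0.001, 3.1, 1.7, -2.9]
[-0.0, 0.017, -0.0, 3.2, 1.3, -3.1]
[-0.002, 0.017, -0.001, 3.2, 0.9, -3.3]
[-0.003, 0.017, -0.003, 3.4, 0.4, -3.4]
[-0.005, 0.016, -0.004, 3.5, -0.0, -3.5]
[ 0.603 -0.224  0.242] zv 0.233 zb 0.226;[ 0.617 -0.159  0.225] zv 0.215 zb 0.195;[ 0.629 -0.088  0.22 ] zv 0.213 zb 0.179;[ 0.639 -0.006  0.224] zv 0.191 zb 0.173;[0.639 0.09  0.233] zv 0.174 zb 0.178;[0.623 0.2   0.243] zv 0.168 zb 0.191;
```

```bash
python3 -m handwheel '[[[255,0.002,0.022,0.001,4.2,2.2,-4],[255,-0.001,0.022,-0.001,4.3,1.6,-4.2],[255,-0.004,0.022,-0.003,4.4,0.8,-4.4],[255,-0.006,0.021,-0.005,4.6,0,-4.5]]]'; python3 go1.py .25
```

```text
t: 6.05
tcp_pos: [0.6221, -0.1373, 0.2195]
ee_rot: [-0.022, 0.763, -0.351, 0.543]
wrist_force: [0.5, 0.2, -0.0]
opening: 0.0344
q [-0.01  0.65  1.15 -0.44  1.78 -1.09] [ 0.8   1.    1.03 -1.14  2.27  0.62] 1.2490009027033011e-15 0.03435623590926767
18
[-0.008, 0.015, -0.006, 3.5, -0.8, -3.4]
[-0.009, 0.014, -0.007, 3.7, -1.2, -3.3]
[-0.011, 0.013, -0.008, 3.8, -1.6, -3.2]
[-0.012, 0.012, -0.01, 3.9, -2.0, -3.0]
[-0.014, 0.01, -0.01, 4.1, -2.4, -2.8]
[ 0.622 -0.137  0.22 ] zv 0.210 zb 0.184;[ 0.634 -0.064  0.218] zv 0.205 zb 0.173;[0.641 0.021 0.224] zv 0.183 zb 0.173;[0.637 0.12  0.235] zv 0.169 zb 0.178;[0.615 0.23  0.245] zv 0.169 zb 0.197;
```

```bash
python3 -m handwheel '[[[255,-0.011,0.02,-0.008,4.7,-1.2,-4.5],[255,-0.014,0.018,-0.01,5,-1.8,-4.3],[255,-0.016,0.016,-0.012,5.2,-2.4,-4],[255,-0.018,0.014,-0.013,5.4,-3,-3.7]]]'; python3 go1.py .25
```

```text
t: 6.45
tcp_pos: [0.6418, -0.0348, 0.2166]
ee_rot: [-0.065, 0.63, -0.557, 0.538]
wrist_force: [1.1, -0.0, -0.2]
opening: 0.0345
q [ 0.23  0.77  1.09 -0.66  1.94 -0.57] [ 0.8   1.    1.03 -1.14  2.27  0.62] 1.2490009027033011e-15 0.0344766885189704
13
[-0.016, 0.007, -0.012, 4.1, -2.8, -2.2]
[-0.017, 0.005, -0.012, 4.3, -3.1, -1.9]
[-0.018, 0.004, -0.012, 4.4, -3.3, -1.6]
[-0.02, 0.002, -0.012, 4.6, -3.5, -1.2]
[-0.021, -0.0, -0.012, 4.7, -3.6, -0.8]
[ 0.642 -0.035  0.217] zv 0.193 zb 0.168;[0.644 0.052 0.225] zv 0.175 zb 0.174;[0.634 0.151 0.236] zv 0.166 zb 0.180;[0.605 0.26  0.248] zv 0.170 zb 0.204;
```

```bash
python3 -m handwheel '[[[255,-0.021,0.009,-0.015,5.4,-3.7,-2.8],[255,-0.023,0.006,-0.015,5.7,-4.1,-2.3],[255,-0.025,0.003,-0.015,5.9,-4.4,-1.7],[255,-0.027,0.0,-0.015,6.1,-4.6,-1]]]'; python3 go1.py .25
```

```text
t: 6.85
tcp_pos: [0.6472, 0.0843, 0.2259]
ee_rot: [0.083, -0.405, 0.693, -0.591]
wrist_force: [0.6, 0.4, -0.7]
opening: 0.0346
q [ 0.46  0.88  1.06 -0.86  2.07 -0.08] [ 0.8   1.    1.03 -1.14  2.27  0.62] 1.2490009027033011e-15 0.03456255092816457
8
[-0.021, -0.003, -0.011, 4.7, -3.5, -0.2]
[-0.022, -0.005, -0.01, 4.9, -3.5, 0.1]
[-0.023, -0.007, -0.009, 5.0, -3.5, 0.5]
[-0.024, -0.008, -0.007, 5.1, -3.4, 0.8]
[-0.025, -0.01, -0.006, 5.3, -3.3, 1.2]
[0.647 0.084 0.226] zv 0.168 zb 0.171;[0.63  0.183 0.238] zv 0.164 zb 0.184;[0.594 0.288 0.25 ] zv 0.174 zb 0.212;
```

```bash
python3 -m handwheel '[[[255,-0.025,-0.004,-0.012,5.5,-4.1,0],[255,-0.026,-0.007,-0.011,5.8,-4.1,0.4],[255,-0.027,-0.009,-0.009,6,-4,0.8],[255,-0.028,-0.011,-0.007,6.1,-4,1.2],[255,-0.029,-0.012,-0.005,6.3,-3.8,1.6]]]'; python3 go1.py .25
```

```text
t: 7.35
tcp_pos: [0.6155, 0.2354, 0.2407]
ee_rot: [0.034, -0.099, 0.722, -0.684]
wrist_force: [0.7, -0.3, -0.1]
opening: 0.0344
q [ 0.72  0.97  1.05 -1.08  2.21  0.46] [ 0.8   1.    1.03 -1.14  2.27  0.62] 1.2490009027033011e-15 0.0343686735911324
2
[-0.026, -0.012, 0.0, 5.3, -2.7, 1.5]
[-0.026, -0.012, 0.002, 5.5, -2.5, 1.7]
[0.615 0.235 0.241] zv 0.164 zb 0.193;
```

```bash
python3 -m handwheel '[[[255,-0.026,-0.012,0,5.3,-2.7,1.5],[255,-0.026,-0.012,0.002,5.5,-2.5,1.7],[255,0,0,0,0,0,0]]]'; python3 - <<'E'
from h import *
plan([.5942,.288,.215],horiz(-90))
from plant import grab_frame
for n in('side','top'):
    f=grab_frame(n)['frame']; cv2.imwrite(f'pics/{n}1.png',f)
a=cv2.imread('pics/side1.png')[90:240,230:400]; b=cv2.imread('pics/top1.png')[150:290,180:350]
a=cv2.resize(a,(390,344),interpolation=cv2.INTER_CUBIC);b=cv2.resize(b,(400,330),interpolation=cv2.INTER_CUBIC)
o=np.zeros((344,790,3),np.uint8);o[:,:390]=a;o[:330,390:]=b;cv2.imwrite('pics/j1.png',cv2.convertScaleAbs(o,alpha=1.7))
E
```

```text
t: 7.65
tcp_pos: [0.592, 0.2949, 0.2454]
ee_rot: [-0.0, -0.004, -0.702, 0.712]
wrist_force: [-1.2, -0.9, -0.7]
opening: 0.034
n 1 total shift(tool) [ 0.0067  0.002  -0.0304] rv [-0.27  0.33 -0.76]
[0.0067, 0.002, -0.0304, -0.3, 0.3, -0.8]
```

View pics/j1.png

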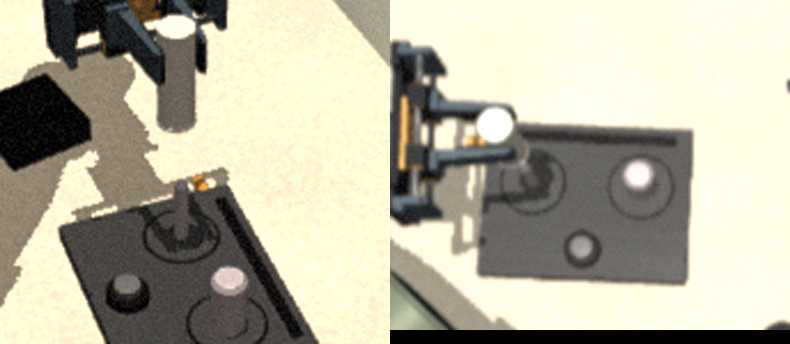

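```bash
python3 -m handwheel '[[[255,0.007,0.002,-0.025,-0.3,0.3,-0.8],[255,0,0,0,0,0,0]]]'; python3 - <<'E'
from h import *
plan([.5942,.288,.215],horiz(-90))
p,R,o=pose()
m=p+R.apply([-.0155,0,-.0764]); e=m+R.apply([0,0,.106]); print('jar mouth',m.round(4),'end',e.round(4))
from plant import grab_frame
for n in('side','top'):
    f=grab_frame(n)['frame']; cv2.imwrite(f'pics/{n}2.png',f)
    h=proj(n,cyl(m,e-m,.106,.018)); h=cv2.convexHull(h.astype(np.float32))[:,0]
    x0,y0,x1,y1=[int(v) for v in (h[:,0].min()-20,h[:,1].min()-20,h[:,0].max()+20,h[:,1].max()+35)]
    s=6; c=cv2.resize(cv2.convertScaleAbs(f[y0:y1,x0:x1],alpha=1.6),None,fx=s,fy=s,interpolation=cv2.INTER_CUBIC)
    cv2.polylines(c,[np.int32((h-[x0,y0]+.5)*s)],True,(0,0,255),1)
    for pt in ([.5942,.3031,.095],[.5942,.3031,.02]):
        u=(proj(n,pt)[0]-[x0,y0]+.5)*s; cv2.circle(c,tuple(int(v) for v in u),4,(0,255,0),-1)
    cv2.imwrite(f'pics/{n}2c.png',c[:600,:800]); print(n,x0,y0,c.shape)
E
```

```text
t: 7.95
tcp_pos: [0.5973, 0.2828, 0.2209]
ee_rot: [-0.001, -0.002, 0.709, -0.705]
wrist_force: [-0.2, -0.6, -1.0]
opening: 0.0342
n 1 total shift(tool) [-0.0051 -0.0032 -0.006 ] rv [ 0.06 -0.25  0.35]
[-0.0051, -0.0032, -0.006, 0.1, -0.2, 0.3]
jar mouth [0.5973 0.2986 0.1446] end [0.5975 0.2982 0.2506]
side 282 87 (636, 342, 3)
top 202 176 (480, 366, 3)
```

View pics/side2c.png

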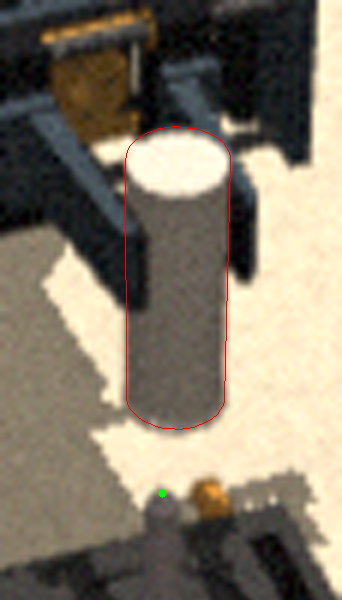

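View pics/top2c.png

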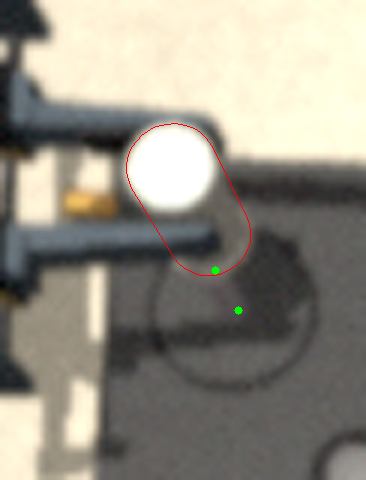

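```bash
python3 -m handwheel '[[[255,-0.005,-0.003,-0.01,0,-0.2,0.3],[255,0,0,-0.015,0,0,0],[255,0,0,-0.01,0,0,0]]]'; python3 - <<'E'
from h import *
plan([.5942,.2876,.0964],horiz(-90))
p,R,o=pose()
m=p+R.apply([-.0155,0,-.0764]);print(m.round(4),o['q'].round(2))
E
```

```text
t: 8.35
tcp_pos: [0.595, 0.2886, 0.1917]
ee_rot: [-0.007, 0.001, 0.708, -0.706]
wrist_force: [-0.4, 0.8, -0.2]
opening: 0.0345
n 3 total shift(tool) [ 0.0017 -0.0018 -0.0952] rv [-0.65 -0.42  0.12]
[0.0006, -0.0006, -0.0317, -0.2, -0.1, 0.0]
[0.0005, -0.0005, -0.0318, -0.2, -0.1, 0.0]
[0.0004, -0.0004, -0.0318, -0.2, -0.1, 0.0]
[0.5959 0.3047 0.1154] [ 0.8   1.06  1.04 -1.08  2.23  0.72]
```

```bash
python3 -m handwheel '[[[255,0.002,-0.002,-0.015,-0.6,-0.4,0.1],[255,0,0,-0.015,0,0,0],[255,0,0,-0.015,0,0,0]]]'; python3 - <<'E'
from h import *
plan([.5942,.2876,.0964],horiz(-90))
p,R,o=pose()
m=p+R.apply([-.0155,0,-.0764]);print(m.round(4),o['q'].round(2),o['wrist_force'])
E
```

```text
t: 8.65
tcp_pos: [0.5929, 0.2867, 0.1429]
ee_rot: [-0.0, 0.0, -0.707, 0.707]
wrist_force: [0.3, -0.1, -0.5]
opening: 0.0345
n 2 total shift(tool) [-0.0009  0.0014 -0.0465] rv [ 0.01 -0.   -0.01]
[-0.0004, 0.0007, -0.0233, 0.0, -0.0, -0.0]
[-0.0004, 0.0007, -0.0233, 0.0, -0.0, -0.0]
[0.5928 0.3022 0.0665] [ 0.8   1.11  1.06 -1.04  2.2   0.78] [ 0.32678802 -0.07921225 -0.53690274]
```

Post is 28 mm inside the jar with no side force. Continuing slowly.

```bash
python3 -m handwheel '[[[255,-0.001,0.001,-0.015,0,0,0],[255,0,0,-0.015,0,0,0],[255,0,0,-0.01,0,0,0]]]'; python3 -m handwheel '[[[255,0,0,-0.003,0,0,0]]]';  python3 - <<'E'
from h import *
plan([.5942,.2876,.0964],horiz(-90))
p,R,o=pose()
m=p+R.apply([-.0155,0,-.0764]);print(m.round(4),o['q'].round(2),o['wrist_force'])
E
```

```text
t: 8.95
tcp_pos: [0.5936, 0.2875, 0.0971]
ee_rot: [-0.002, 0.0, -0.707, 0.707]
wrist_force: [0.5, -0.5, -1.6]
opening: 0.0348
t: 9.05
tcp_pos: [0.5933, 0.2878, 0.0955]
ee_rot: [0.003, 0.003, 0.707, -0.707]
wrist_force: [0.1, 0.6, 14.6]
opening: 0.0344
n 1 total shift(tool) [0.0002 0.0009 0.0009] rv [0.01 0.5  0.  ]
[0.0002, 0.0009, 0.0009, 0.0, 0.5, 0.0]
[0.5932 0.3027 0.019 ] [ 0.8   1.18  1.05 -1.02  2.18  0.83] [ 0.12027441  0.62397119 14.59747269]
```

```bash
python3 -m handwheel '[[[255,0,0,0.0005,0,0,0],[200,0,0,0,0,0,0],[150,0,0,0,0,0,0],[60,0,0,0,0,0,0],[0,0,0,0,0,0,0]]]'; python3 -m handwheel '[[[0,0,0,0,0,0,0],[0,0,0,0,0,0,0]]]'; python3 - <<'E'
from h import *
p,R,o=pose(); print(o['wrist_force'],p)
from plant import grab_frame
f=grab_frame('side')['frame']; cv2.imwrite('pics/side3.png',cv2.resize(cv2.convertScaleAbs(f[90:280,230:400],alpha=1.6),None,fx=3,fy=3,interpolation=cv2.INTER_CUBIC))
E
```

```text
t: 9.55
tcp_pos: [0.5935, 0.2881, 0.0958]
ee_rot: [0.002, 0.003, 0.707, -0.707]
wrist_force: [-0.1, -0.0, 0.3]
opening: 0.0502
t: 9.75
tcp_pos: [0.5935, 0.288, 0.0961]
ee_rot: [0.002, 0.003, 0.707, -0.707]
wrist_force: [-0.6, 0.9, 0.3]
opening: 0.0667
[-0.60786857  0.86487069  0.31931339] [0.59354199 0.2880264  0.09605656]
```

View pics/side3.png

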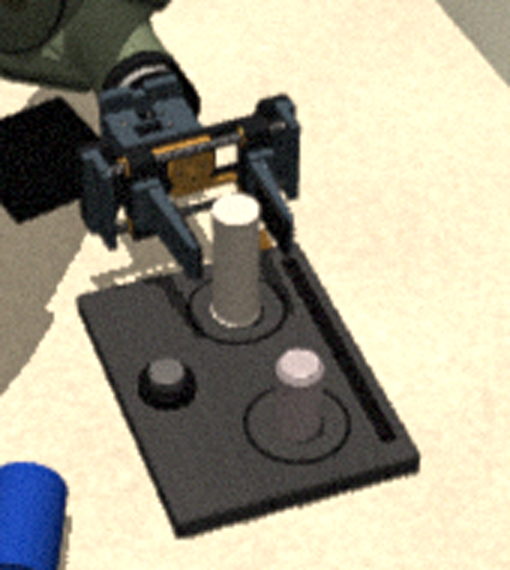

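```bash
python3 -m handwheel '[[[0,-0.02,0,0,0,0,0],[0,-0.025,0,0.01,0,0,0],[0,-0.01,0,0.035,0,0,0],[0,0,0,0.045,0,0,0],[0,0,0,0.045,0,0,0]]]'; cat > go2.py <<'E'
from h import *
p,R,o=pose(); k=K(); qa=np.array(o['q'])
a=-.3112; s=.07
P=[.493+s*np.cos(a),-.0602+s*np.sin(a),.18]
qb,e=ik(P,down(np.degrees(a)),[-.16,.45,1.84,0,.86,-1.42],k); print('q',qa.round(2),qb.round(2),e,o['opening'],P)
r,Q=jpath([qa,qb],k,show=False)
print(len(r))
for x in r[:8]: print([round(float(v),3) for v in x[:3]]+[round(float(v),1) for v in x[3:]])
for q in Q[::4]:
    pb,Rb=fk(q,k); print(pb.round(3),'zb %.3f'%clear(pb,Rb,.106,.018,.0764)[1],end=';')
E
python3 go2.py
```

```text
t: 10.3
tcp_pos: [0.5937, 0.3454, 0.2261]
ee_rot: [0.011, 0.002, 0.707, -0.707]
wrist_force: [0.4, 0.5, 0.6]
opening: 0.0915
q [ 0.84  1.11  0.86 -1.18  2.34  0.54] [-0.17  0.33  1.64 -0.    1.17 -1.42] 2.2135071553464062e-15 0.09145959329987248 [np.float64(0.5596376769750825), np.float64(-0.08163408517675896), 0.18]
24
[0.032, 0.015, -0.002, -6.6, 3.3, -0.9]
[0.031, 0.013, -0.0, -6.3, 3.5, -0.7]
[0.03, 0.011, 0.002, -6.1, 3.7, -0.4]
[0.03, 0.008, 0.003, -5.8, 3.9, -0.1]
[0.028, 0.006, 0.004, -5.6, 4.0, 0.3]
[0.027, 0.003, 0.005, -5.3, 4.0, 0.7]
[0.026, 0.001, 0.005, -5.0, 4.0, 1.1]
[0.024, -0.001, 0.006, -4.8, 4.0, 1.5]
[0.594 0.345 0.226] zb 0.183;[0.637 0.222 0.213] zb 0.159;[0.642 0.116 0.193] zb 0.144;[0.624 0.036 0.173] zb 0.128;[ 0.597 -0.017  0.161] zb 0.130;[ 0.574 -0.051  0.163] zb 0.146;[ 0.56  -0.082  0.18 ] zb 0.180;
```

```bash
python3 -m handwheel '[[[0,0,0,0.04,0,0,0]]]'; python3 go2.py
```

```text
t: 10.4
tcp_pos: [0.594, 0.3464, 0.268]
ee_rot: [0.011, 0.002, 0.707, -0.707]
wrist_force: [0.6, -0.2, -0.0]
opening: 0.0912
q [ 0.84  1.07  0.84 -1.24  2.36  0.46] [-0.17  0.33  1.64 -0.    1.17 -1.42] 2.2135071553464062e-15 0.09122604873312234 [np.float64(0.5596376769750825), np.float64(-0.08163408517675896), 0.18]
24
[0.032, 0.016, -0.004, -6.6, 3.2, -0.7]
[0.032, 0.014, -0.001, -6.4, 3.4, -0.5]
[0.031, 0.012, 0.0, -6.1, 3.6, -0.2]
[0.031, 0.009, 0.002, -5.9, 3.7, 0.1]
[0.03, 0.007, 0.003, -5.6, 3.8, 0.5]
[0.028, 0.004, 0.004, -5.3, 3.9, 0.8]
[0.027, 0.002, 0.004, -5.1, 3.9, 1.2]
[0.026, 0.0, 0.004, -4.8, 3.9, 1.6]
[0.594 0.346 0.268] zb 0.225;[0.642 0.221 0.249] zb 0.194;[0.649 0.112 0.221] zb 0.172;[0.629 0.031 0.193] zb 0.148;[ 0.6   -0.022  0.173] zb 0.142;[ 0.575 -0.054  0.168] zb 0.152;[ 0.56  -0.082  0.18 ] zb 0.180;
```

```bash
python3 -m handwheel '[[[0,0.03,0.015,0,-6.6,3.3,-0.9],[0,0.03,0.013,0,-6.3,3.5,-0.7],[0,0.03,0.011,0.002,-6.1,3.7,-0.4],[0,0.03,0.008,0.003,-5.8,3.9,-0.1],[0,0.028,0.006,0.004,-5.6,4,0.3]]]'; python3 -m handwheel '[[[0,0.027,0.003,0.005,-5.3,4,0.7],[0,0.026,0.001,0.005,-5,4,1.1],[0,0.024,-0.001,0.006,-4.8,4,1.5]]]'; python3 go2.py
```

```text
t: 10.9
tcp_pos: [0.6412, 0.1993, 0.2565]
ee_rot: [0.078, -0.304, 0.683, -0.659]
wrist_force: [1.1, -0.5, 0.5]
opening: 0.0911
t: 11.2
tcp_pos: [0.6418, 0.119, 0.2387]
ee_rot: [-0.083, 0.466, -0.62, 0.625]
wrist_force: [0.4, -0.1, 1.0]
opening: 0.0911
q [ 0.5   0.81  1.07 -0.79  2.   -0.21] [-0.17  0.33  1.64 -0.    1.17 -1.42] 2.2135071553464062e-15 0.09112792380769626 [np.float64(0.5596376769750825), np.float64(-0.08163408517675896), 0.18]
13
[0.029, -0.001, 0.006, -5.5, 4.2, 2.6]
[0.027, -0.004, 0.005, -5.0, 4.0, 3.1]
[0.024, -0.006, 0.004, -4.6, 3.6, 3.6]
[0.022, -0.008, 0.003, -4.2, 3.2, 4.0]
[0.019, -0.009, 0.002, -3.8, 2.7, 4.3]
[0.016, -0.01, 0.0, -3.4, 2.1, 4.6]
[0.013, -0.01, -0.001, -3.0, 1.5, 4.8]
[0.01, -0.01, -0.001, -2.7, 0.8, 4.9]
[0.642 0.119 0.239] zb 0.190;[0.621 0.022 0.201] zb 0.159;[ 0.589 -0.035  0.177] zb 0.153;[ 0.564 -0.072  0.176] zb 0.172;
```

```bash
python3 -m handwheel '[[[0,0.027,-0.001,0.006,-5.5,4.2,2.6],[0,0.025,-0.004,0.005,-5,4,3.1],[0,0.022,-0.006,0.004,-4.6,3.6,3.6],[0,0.02,-0.008,0.003,-4.2,3.2,4],[0,0.018,-0.009,0.002,-3.8,2.7,4.3]]]'; python3 go2.py
```

```text
t: 11.7
tcp_pos: [0.6139, 0.0072, 0.197]
ee_rot: [-0.029, 0.684, -0.411, 0.601]
wrist_force: [0.4, -0.3, -1.2]
opening: 0.0911
q [ 0.24  0.62  1.28 -0.47  1.69 -0.7 ] [-0.17  0.33  1.64 -0.    1.17 -1.42] 2.2135071553464062e-15 0.0910900087919093 [np.float64(0.5596376769750825), np.float64(-0.08163408517675896), 0.18]
7
[0.018, -0.011, 0.001, -3.7, 2.2, 5.2]
[0.014, -0.012, -0.001, -3.3, 1.4, 5.4]
[0.011, -0.012, -0.002, -2.8, 0.5, 5.5]
[0.007, -0.012, -0.002, -2.4, -0.3, 5.4]
[0.004, -0.012, -0.002, -2.0, -1.2, 5.2]
[0.001, -0.012, -0.002, -1.6, -2.0, 4.9]
[-0.002, -0.012, -0.002, -1.2, -2.7, 4.4]
[0.614 0.007 0.197] zb 0.161;[ 0.578 -0.05   0.176] zb 0.160;
```

```bash
python3 -m handwheel '[[[0,0.016,-0.011,0.001,-3.7,2.2,5.2],[0,0.012,-0.012,-0.001,-3.3,1.4,5.4],[0,0.011,-0.012,-0.002,-2.8,0.5,5.5],[0,0.007,-0.012,-0.002,-2.4,-0.3,5.4],[0,0.004,-0.012,-0.002,-2,-1.2,5.2]]]'; python3 -m handwheel '[[[0,0.001,-0.012,-0.002,-1.6,-2,4.9],[0,-0.002,-0.012,-0.002,-1.2,-2.7,4.4],[0,0,0,0,0,0,0]]]'; python3 - <<'E'
from h import *
plan([.5596,-.0816,.18],down(-17.8))
E
```

```text
t: 12.2
tcp_pos: [0.5708, -0.0619, 0.1795]
ee_rot: [0.077, 0.73, -0.17, 0.657]
wrist_force: [-0.4, -0.0, 0.4]
opening: 0.0912
t: 12.5
tcp_pos: [0.556, -0.0874, 0.185]
ee_rot: [0.116, 0.696, -0.1, 0.702]
wrist_force: [0.5, -0.4, -0.0]
opening: 0.0912
n 1 total shift(tool) [0.0051 0.0065 0.0017] rv [ 0.22  0.3  -1.29]
[0.0051, 0.0065, 0.0017, 0.2, 0.3, -1.3]
```

```bash
python3 -m handwheel '[[[0,0.005,0.006,-0.01,0.2,0.3,-1.3],[0,0,0,0,0,0,0]]]'; python3 - <<'E'
from h import *
p,R,o=pose()
from plant import grab_frame
f=grab_frame('wrist'); cv2.imwrite('pics/w3.png',cv2.convertScaleAbs(f['frame'],alpha=1.3))
plan([.5596,-.0816,.046],down(-17.8))
E
```

```text
t: 12.7
tcp_pos: [0.5478, -0.0792, 0.1808]
ee_rot: [0.11, 0.698, -0.111, 0.698]
wrist_force: [0.3, -0.7, -0.1]
opening: 0.0912
n 4 total shift(tool) [0.1352 0.0018 0.0105] rv [-0.14  0.13  0.1 ]
[0.0338, 0.0004, 0.0026, -0.0, 0.0, 0.0]
[0.0338, 0.0004, 0.0026, -0.0, 0.0, 0.0]
[0.0338, 0.0004, 0.0027, -0.0, 0.0, 0.0]
[0.0338, 0.0004, 0.0027, -0.0, 0.0, 0.0]
```

View pics/w3.png

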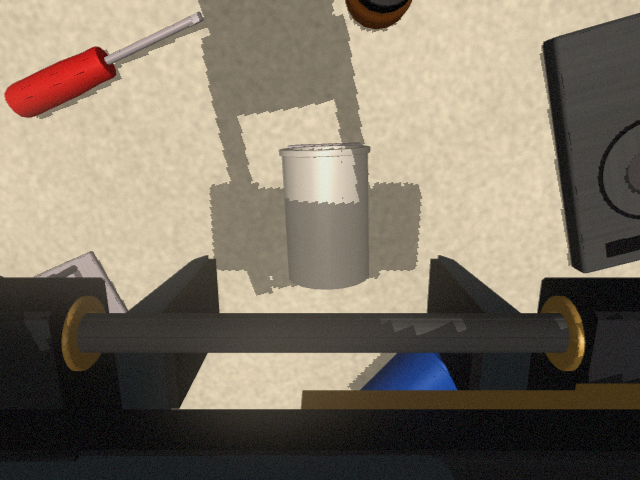

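```bash
python3 - <<'E'
from h import *
L=[json.loads(l) for l in open('log.jsonl')][-2]
p,R=np.array(L['p']),Rn.from_quat(L['r']); print(p)
pts=[(284,170),(285.5,210),(287.5,260),(369.5,170),(369,210),(368.5,260),(328,289.5),(310,287.5),(346,287.5)]
wfit(pts,.065,.09,.029,[.493,-.0602,-.3112],p,R)
q=[.493,-.0602,-.3112]
im=cv2.imread('pics/w3.png'); c=cv2.resize(im[130:310,260:400],None,fx=3,fy=3,interpolation=cv2.INTER_CUBIC)
h=cv2.convexHull(wproj(cyl(np.array([q[0],q[1],.065]),[np.cos(q[2]),np.sin(q[2]),0],.09,.029),p,R).astype(np.float32))[:,0]
cv2.polylines(c,[np.int32((h-[260,130]+.5)*3)],True,(0,0,255),1); cv2.imwrite('pics/w3c.png',c)
E
```

```text
[ 0.54776092 -0.07924809  0.18077347]
[ 0.4936 -0.0588 -0.298 ] -17.07 [ 0.3  0.2  0.2  0.3  0.3  0.2 -0.4  0.3  0. ]
```

View pics/w3c.png

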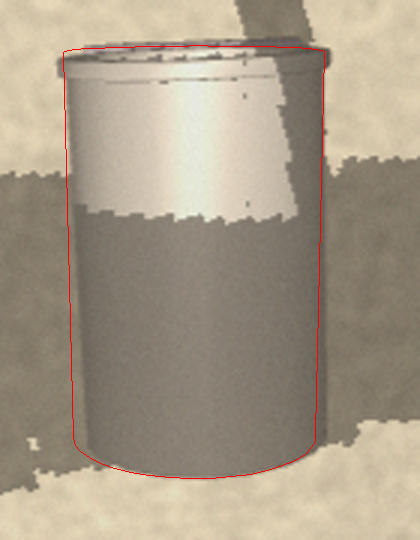

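```bash
python3 -m handwheel '[[[0,0.03,0.001,0.003,-0.3,0,0],[0,0.03,0.001,0.003,-0.3,0,0],[0,0.025,0.001,0.003,0,0,0],[0,0.015,0,0,0,0,0],[0,0,0,0,0,0,0]]]' 25; python3 - <<'E'
from h import *
plan([.5605,-.0793,.046],down(-17.07))
E
```

```text
t: 13.25
tcp_pos: [0.5655, -0.0781, 0.0794]
ee_rot: [0.103, 0.696, -0.105, 0.702]
wrist_force: [-0.6, -0.4, 0.2]
opening: 0.0915
n 1 total shift(tool) [ 0.0333 -0.0025 -0.0048] rv [0.1  0.51 0.1 ]
[0.0333, -0.0025, -0.0048, 0.1, 0.5, 0.1]
```

```bash
python3 -m handwheel '[[[0,0.018,-0.0025,-0.005,0,0.5,0.1],[0,0.015,0,0,0,0,0],[0,0,0,0,0,0,0]]]' 25; python3 - <<'E'
from h import *
plan([.5605,-.0793,.046],down(-17.07))
E
```

```text
t: 13.55
tcp_pos: [0.5639, -0.0785, 0.0473]
ee_rot: [0.103, 0.698, -0.103, 0.701]
wrist_force: [0.6, -0.1, -0.6]
opening: 0.0912
n 1 total shift(tool) [ 0.0012 -0.0017 -0.003 ] rv [ 0.26  0.22 -0.01]
[0.0012, -0.0017, -0.003, 0.3, 0.2, -0.0]
```

```bash
python3 -m handwheel '[[[0,0.0015,-0.0015,-0.003,0.3,0.2,0],[0,0,0,0,0,0,0],[60,0,0,0,0,0,0],[255,0,0,0,0,0,0],[255,0,0,0,0,0,0]]]' 25;  python3 -m handwheel '[[[255,0,0,0,0,0,0],[255,0,0,0,0,0,0],[255,0,0,0,0,0,0]]]'; python3 - <<'E'
from h import *
p,R,o=pose(); print(o['opening'],o['wrist_force'],p); plan([.5605,-.0793,.046],down(-17.07))
E
```

```text
t: 14.05
tcp_pos: [0.5639, -0.0792, 0.05]
ee_rot: [0.105, 0.697, -0.105, 0.702]
wrist_force: [-1.0, -0.5, -0.0]
opening: 0.0699
t: 14.35
tcp_pos: [0.5641, -0.08, 0.0509]
ee_rot: [0.104, 0.696, -0.105, 0.702]
wrist_force: [1.3, 0.4, 0.5]
opening: 0.0587
0.058667820226165464 [1.25559552 0.37735488 0.49276805] [ 0.56410456 -0.07995712  0.05093158]
n 1 total shift(tool) [ 0.0049 -0.0004 -0.0037] rv [ 0.01  0.51 -0.01]
[0.0049, -0.0004, -0.0037, 0.0, 0.5, -0.0]
```

```bash
python3 -m handwheel '[[[255,0,0,0,0,0,0],[255,0,0,0,0,0,0]]]' 30; python3 - <<'E'
from h import *
p,R,o=pose(); print(o['opening'],p,R.as_matrix()[:,0])
E
python3 -m handwheel '[[[255,-0.02,0,0,0,0,0],[255,-0.03,0,0,0,0,0],[255,-0.04,0,0,0,0,0],[255,-0.045,0,0,0,0,0],[255,-0.045,0,0,0,0,0]]]'; python3 -m handwheel '[[[255,-0.02,0,0,0,0,0],[255,0,0,0,0,0,0]]]'; python3 - <<'E'
from h import *
p,R,o=pose(); print(o['opening'],o['wrist_force'],p,o['q'])
from plant import grab_frame
f=grab_frame('wrist'); cv2.imwrite('pics/w4.png',cv2.convertScaleAbs(f['frame'],alpha=1.3))
E
```

```text
t: 14.55
tcp_pos: [0.5641, -0.0799, 0.0508]
ee_rot: [0.105, 0.696, -0.105, 0.702]
wrist_force: [0.2, -1.4, 1.7]
opening: 0.0581
0.05807935993698666 [ 0.56412718 -0.07990493  0.05082693] [ 0.00860626 -0.00222411 -0.99996049]
t: 15.05
tcp_pos: [0.5579, -0.0774, 0.227]
ee_rot: [0.106, 0.704, -0.104, 0.695]
wrist_force: [1.2, -0.3, -1.0]
opening: 0.0583
t: 15.25
tcp_pos: [0.5611, -0.0773, 0.2542]
ee_rot: [0.106, 0.699, -0.104, 0.699]
wrist_force: [0.6, -0.4, -0.7]
opening: 0.0582
0.05821613616242357 [ 0.63852902 -0.36004316 -0.73466248] [ 0.56106012 -0.07729498  0.25422673] [-0.15913145  0.28388305  1.51422442  0.00332541  1.34387081 -1.43229261]
```

View pics/w4.png

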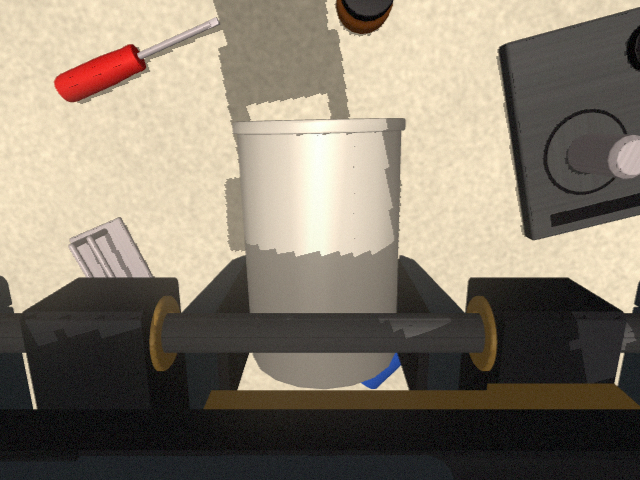

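```bash
python3 - <<'E'
from h import *
pts=[(240,150),(243,190),(246,240),(401,150),(399.5,190),(398,240),(322,388.5),(300,387),(345,387)]
tfit(pts,.09,.029,[-.0145,0,-.0736,-.5,0.1])
p,R,o=pose(); k=K(); qa=np.array(o['q'])
for az in (90,95,100):
    d=np.array([np.cos(np.radians(az)),np.sin(np.radians(az)),0])
    P=np.r_[.5882,.1733,.25]+.0145*d
    for t in [[-.2,.8,1.8,1.3,1.7,2.1],[-.26,.79,1.83,1.35,1.7,2.08]]:
        qb,e=ik(P,horiz(az),t,k); print(az,qb.round(2),e)
az=95; d=np.array([np.cos(np.radians(az)),np.sin(np.radians(az)),0])
qb,e=ik(np.r_[.5882,.1733,.24]+.0145*d,horiz(az),[-.2,.8,1.8,1.3,1.7,2.1],k)
jpath([qa,qb],k,L=.09,r=.029,s=.0736)
E
```

```text
[-1.370e-02 -5.000e-04 -7.230e-02  6.058e-01 -8.621e-01] [-0.1  0.2 -0.  -0.1  0.1  0.   0.3 -0.1 -0.1  0.2  0.2]
90 [-0.27  0.69  1.81  1.36  1.73  2.2 ] 3.7082161516679596e-14
90 [-0.27  0.69  1.81  1.36  1.73  2.2 ] 3.33066907387547e-15
95 [-0.25  0.71  1.74  1.31  1.78  2.23] 2.556288514199423e-12
95 [-0.25  0.71  1.74  1.31  1.78  2.23] 2.3830937223578985e-12
100 [-0.24  0.74  1.67  1.26  1.84  2.26] 4.197325820243236e-10
100 [-0.24  0.74  1.67  1.26  1.84  2.26] 4.771580908169426e-10
1 [0.01, 0.01, -0.007, 6.8, 2.2, 1.7] | p [ 0.56 -0.07  0.24] zv 0.229 zb 0.241
2 [0.009, 0.009, -0.008, 6.8, 2.4, 1.5] | p [ 0.55 -0.05  0.23] zv 0.219 zb 0.230
3 [0.009, 0.008, -0.009, 6.8, 2.5, 1.2] | p [ 0.55 -0.04  0.23] zv 0.211 zb 0.221
4 [0.009, 0.007, -0.009, 6.8, 2.6, 1.0] | p [ 0.54 -0.03  0.22] zv 0.203 zb 0.213
5 [0.009, 0.006, -0.009, 6.9, 2.7, 0.7] | p [ 0.54 -0.02  0.21] zv 0.195 zb 0.206
6 [0.009, 0.004, -0.01, 6.9, 2.8, 0.4] | p [ 0.54 -0.01  0.21] zv 0.189 zb 0.201
7 [0.008, 0.003, -0.01, 6.9, 2.8, 0.1] | p [0.53 0.01 0.2 ] zv 0.183 zb 0.195
8 [0.008, 0.002, -0.01, 6.9, 2.8, -0.2
[... 1469 characters left out ...]
.6] | p [0.54 0.17 0.21] zv 0.150 zb 0.148
27 [0.001, -0.007, -0.002, 6.9, -0.8, -2.6] | p [0.55 0.18 0.21] zv 0.148 zb 0.150
28 [0.001, -0.007, -0.001, 6.9, -1.1, -2.5] | p [0.55 0.18 0.22] zv 0.148 zb 0.154
29 [0.001, -0.007, -0.001, 6.9, -1.3, -2.4] | p [0.56 0.18 0.22] zv 0.148 zb 0.159
30 [0.0, -0.007, -0.0, 6.9, -1.5, -2.2] | p [0.56 0.19 0.23] zv 0.150 zb 0.165
31 [-0.0, -0.007, 0.001, 6.8, -1.7, -2.1] | p [0.57 0.19 0.23] zv 0.152 zb 0.173
32 [-0.001, -0.007, 0.001, 6.8, -1.9, -1.9] | p [0.57 0.19 0.23] zv 0.156 zb 0.182
33 [-0.001, -0.007, 0.002, 6.8, -2.0, -1.7] | p [0.58 0.19 0.24] zv 0.161 zb 0.192
34 [-0.001, -0.007, 0.003, 6.8, -2.2, -1.5] | p [0.59 0.19 0.24] zv 0.166 zb 0.202
```

```bash
cat > go3.py <<'E'
from h import *
p,R,o=pose(); k=K(); qa=np.array(o['q']); az=95; d=np.array([np.cos(np.radians(az)),np.sin(np.radians(az)),0])
qb,e=ik(np.r_[.5882,.1733,.24]+.0145*d,horiz(az),[-.2,.8,1.8,1.3,1.7,2.1],k)
r,Q=jpath([qa,qb],k,show=False); print(len(r),'q',qa.round(2),'->',qb.round(2),'open',round(o['opening'],4))
for x in r[:10]: print([round(float(v),3) for v in x[:3]]+[round(float(v),1) for v in x[3:]])
print([tuple(np.round(clear(*fk(q,k),.09,.029,.0736),3)) for q in Q[::4]])
E
python3 -m handwheel '[[[255,0.01,0.01,-0.007,6.8,2.2,1.7],[255,0.009,0.009,-0.008,6.8,2.4,1.5],[255,0.009,0.008,-0.009,6.8,2.5,1.2],[255,0.009,0.007,-0.009,6.8,2.6,1],[255,0.009,0.006,-0.009,6.9,2.7,0.7]]]'; python3 -m handwheel '[[[255,0.009,0.004,-0.01,6.9,2.8,0.4],[255,0.008,0.003,-0.01,6.9,2.8,0.1],[255,0.008,0.002,-0.01,6.9,2.8,-0.2],[255,0.008,0.001,-0.01,6.9,2.8,-0.4]]]'; python3 go3.py
```

```text
t: 15.8
tcp_pos: [0.5371, -0.0138, 0.2023]
ee_rot: [0.361, 0.708, -0.261, 0.549]
wrist_force: [-0.3, 0.7, -1.0]
opening: 0.0582
t: 16.2
tcp_pos: [0.5179, 0.0372, 0.1737]
ee_rot: [0.507, 0.677, -0.395, 0.36]
wrist_force: [0.2, 1.2, 0.1]
opening: 0.0582
25 q [-0.18  0.42  1.62  0.37  1.44 -0.43] -> [-0.25  0.73  1.74  1.3   1.78  2.21] open 0.0582
[0.006, 0.0, -0.009, 6.8, 2.6, -0.7]
[0.006, -0.001, -0.009, 6.8, 2.5, -1.0]
[0.006, -0.001, -0.009, 6.8, 2.4, -1.2]
[0.006, -0.002, -0.008, 6.8, 2.3, -1.5]
[0.005, -0.003, -0.008, 6.8, 2.1, -1.7]
[0.005, -0.003, -0.008, 6.8, 1.9, -1.9]
[0.005, -0.004, -0.007, 6.8, 1.7, -2.0]
[0.004, -0.004, -0.007, 6.8, 1.5, -2.2]
[0.004, -0.005, -0.006, 6.8, 1.3, -2.3]
[0.004, -0.005, -0.006, 6.8, 1.1, -2.4]
[(np.float64(0.154), np.float64(0.157)), (np.float64(0.149), np.float64(0.137)), (np.float64(0.153), np.float64(0.129)), (np.float64(0.158), np.float64(0.134)), (np.float64(0.146), np.float64(0.141)), (np.float64(0.145), np.float64(0.156)), (np.float64(0.16), np.float64(0.191))]
```

```bash
python3 -m handwheel '[[[255,0.002,0,-0.009,6.8,2.6,-0.7],[255,0.002,-0.001,-0.009,6.8,2.5,-1],[255,0.002,-0.001,-0.009,6.8,2.4,-1.2],[255,0.002,-0.002,-0.008,6.8,2.3,-1.5],[255,0.003,-0.003,-0.008,6.8,2.1,-1.7]]]'; python3 -m handwheel '[[[255,0.003,-0.003,-0.008,6.8,1.9,-1.9],[255,0.003,-0.004,-0.007,6.8,1.7,-2],[255,0.003,-0.004,-0.007,6.8,1.5,-2.2]]]';python3 go3.py
```

```text
t: 16.7
tcp_pos: [0.5088, 0.0839, 0.1741]
ee_rot: [0.587, 0.589, -0.55, 0.082]
wrist_force: [-0.2, -0.3, -1.3]
opening: 0.0582
t: 17.0
tcp_pos: [0.5095, 0.1102, 0.1755]
ee_rot: [-0.579, -0.511, 0.629, 0.089]
wrist_force: [0.1, -0.5, -0.5]
opening: 0.0587
16 q [-0.22  0.53  1.65  0.67  1.58  0.46] -> [-0.25  0.73  1.74  1.3   1.78  2.21] open 0.0587
[0.004, -0.005, -0.007, 7.0, 1.3, -2.4]
[0.004, -0.006, -0.006, 7.0, 1.1, -2.5]
[0.004, -0.006, -0.006, 6.9, 0.8, -2.6]
[0.003, -0.007, -0.005, 6.9, 0.6, -2.7]
[0.003, -0.007, -0.004, 6.9, 0.3, -2.7]
[0.003, -0.007, -0.004, 6.9, 0.0, -2.7]
[0.002, -0.008, -0.003, 6.9, -0.2, -2.7]
[0.002, -0.008, -0.003, 6.9, -0.5, -2.7]
[0.002, -0.008, -0.002, 6.9, -0.7, -2.6]
[0.001, -0.008, -0.001, 6.9, -1.0, -2.5]
[(np.float64(0.154), np.float64(0.128)), (np.float64(0.155), np.float64(0.135)), (np.float64(0.144), np.float64(0.141)), (np.float64(0.147), np.float64(0.162)), (np.float64(0.166), np.float64(0.202))]
```

```bash
python3 -m handwheel '[[[255,0.004,-0.005,-0.007,7,1.3,-2.4],[255,0.004,-0.006,-0.006,7,1.1,-2.5],[255,0.004,-0.006,-0.006,6.9,0.8,-2.6],[255,0.003,-0.007,-0.005,6.9,0.6,-2.7],[255,0.003,-0.007,-0.004,6.9,0.3,-2.7]]]'; python3 -m handwheel '[[[255,0.003,-0.007,-0.004,6.9,0,-2.7],[255,0.002,-0.008,-0.003,6.9,-0.2,-2.7],[255,0.002,-0.008,-0.003,6.9,-0.5,-2.7]]]';python3 go3.py
```

```text
t: 17.5
tcp_pos: [0.5186, 0.1532, 0.1808]
ee_rot: [-0.474, -0.347, 0.724, 0.362]
wrist_force: [-0.1, -0.2, -1.5]
opening: 0.0582
t: 17.8
tcp_pos: [0.531, 0.1726, 0.1863]
ee_rot: [-0.362, -0.237, 0.752, 0.497]
wrist_force: [-1.1, 0.2, -1.1]
opening: 0.0584
8 q [-0.24  0.65  1.73  1.    1.66  1.37] -> [-0.25  0.73  1.74  1.3   1.78  2.21] open 0.0584
[0.0, -0.01, -0.001, 6.4, -0.8, -2.5]
[-0.0, -0.01, 0.0, 6.4, -1.0, -2.4]
[-0.0, -0.01, 0.001, 6.3, -1.2, -2.3]
[-0.001, -0.01, 0.002, 6.3, -1.4, -2.1]
[-0.001, -0.009, 0.003, 6.3, -1.6, -2.0]
[-0.001, -0.009, 0.004, 6.3, -1.8, -1.8]
[-0.001, -0.009, 0.005, 6.2, -2.0, -1.6]
[-0.001, -0.008, 0.006, 6.2, -2.1, -1.4]
[(np.float64(0.122), np.float64(0.123)), (np.float64(0.137), np.float64(0.155)), (np.float64(0.166), np.float64(0.202))]
```

```bash
python3 -m handwheel '[[[255,0,-0.01,0,6.4,-0.8,-2.5],[255,0,-0.01,0.002,6.4,-1,-2.4],[255,0,-0.01,0.003,6.3,-1.2,-2.3],[255,-0.001,-0.01,0.004,6.3,-1.4,-2.1]]]'; python3 go3.py
```

```text
t: 18.2
tcp_pos: [0.5519, 0.1869, 0.2088]
ee_rot: [-0.179, -0.1, 0.757, 0.62]
wrist_force: [0.1, 0.6, 0.5]
opening: 0.0584
4 q [-0.25  0.69  1.76  1.15  1.71  1.81] -> [-0.25  0.73  1.74  1.3   1.78  2.21] open 0.0584
[-0.002, -0.011, 0.004, 5.7, -1.6, -1.8]
[-0.002, -0.011, 0.005, 5.7, -1.8, -1.6]
[-0.002, -0.01, 0.006, 5.6, -1.9, -1.5]
[-0.002, -0.009, 0.007, 5.6, -2.1, -1.3]
[(np.float64(0.132), np.float64(0.152)), (np.float64(0.166), np.float64(0.202))]
```

```bash
python3 -m handwheel '[[[255,-0.002,-0.011,0.004,5.7,-1.6,-1.8],[255,-0.002,-0.011,0.005,5.7,-1.8,-1.6],[255,-0.002,-0.01,0.005,5.6,-1.9,-1.5],[255,-0.002,-0.009,0,5.6,-2.1,-1.3],[255,0,0,0,0,0,0]]]'; python3 - <<'E'
from h import *
d=np.array([np.cos(np.radians(95)),np.sin(np.radians(95)),0])
plan(np.r_[.5882,.1733,.205]+.014*d,horiz(95))
E
```

```text
t: 18.7
tcp_pos: [0.5864, 0.1877, 0.2214]
ee_rot: [0.017, 0.015, 0.733, 0.679]
wrist_force: [-0.4, -0.4, -0.7]
opening: 0.0582
n 1 total shift(tool) [-0.0006 -0.0013 -0.0163] rv [-2.62  0.3   0.62]
[-0.0006, -0.0013, -0.0163, -2.6, 0.3, 0.6]
```

```bash
python3 -m handwheel '[[[255,-0.0005,-0.0015,-0.01,-2.6,0.3,0.6],[255,0,0,0,0,0,0]]]'; python3 - <<'E'
from h import *
d=np.array([np.cos(np.radians(95)),np.sin(np.radians(95)),0])
plan(np.r_[.5882,.1733,.0935]+.014*d,horiz(95))
p,R,o=pose()
m=p+R.apply([-.014,-.0003,-.073]); e=m+R.apply([0,0,.09]); print('mouth',m.round(4),'end',e.round(4),o['q'].round(2))
from plant import grab_frame
for n in('side','top'):
    f=grab_frame(n)['frame']; cv2.imwrite(f'pics/{n}4.png',f)
    h=proj(n,cyl(m,e-m,.09,.029)); h=cv2.convexHull(h.astype(np.float32))[:,0]
    x0,y0,x1,y1=[int(v) for v in (h[:,0].min()-20,h[:,1].min()-20,h[:,0].max()+20,h[:,1].max()+45)]
    s=5; c=cv2.resize(cv2.convertScaleAbs(f[y0:y1,x0:x1],alpha=1.6),None,fx=s,fy=s,interpolation=cv2.INTER_CUBIC)
    cv2.polylines(c,[np.int32((h-[x0,y0]+.5)*s)],True,(0,0,255),1)
    for pt in ([.5882,.1733,.085],[.5882,.1733,.02]):
        u=(proj(n,pt)[0]-[x0,y0]+.5)*s; cv2.circle(c,tuple(int(v) for v in u),4,(0,255,0),-1)
    cv2.imwrite(f'pics/{n}4c.png',c[:600,:800])
E
```

```text
t: 18.9
tcp_pos: [0.5861, 0.1878, 0.2079]
ee_rot: [0.0, 0.001, 0.737, 0.676]
wrist_force: [-0.2, -0.7, -0.6]
opening: 0.0587
n 3 total shift(tool) [-0.0004 -0.0011 -0.1144] rv [-0.15 -0.08 -0.01]
[-0.0001, -0.0004, -0.0381, -0.1, -0.0, -0.0]
[-0.0002, -0.0003, -0.0381, -0.1, -0.0, -0.0]
[-0.0002, -0.0003, -0.0381, -0.1, -0.0, -0.0]
mouth [0.5875 0.1737 0.1349] end [0.5877 0.1739 0.2249] [-0.25  0.77  1.76  1.29  1.76  2.16]
```

View pics/side4c.png

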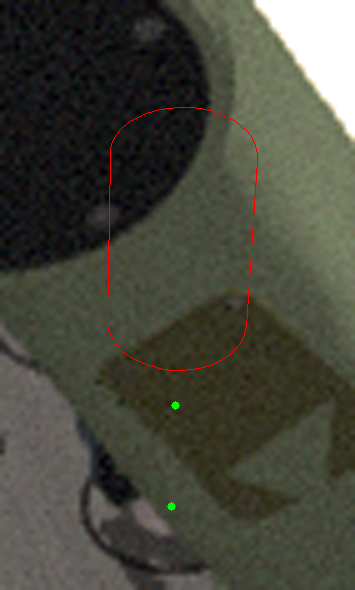

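View pics/top4c.png

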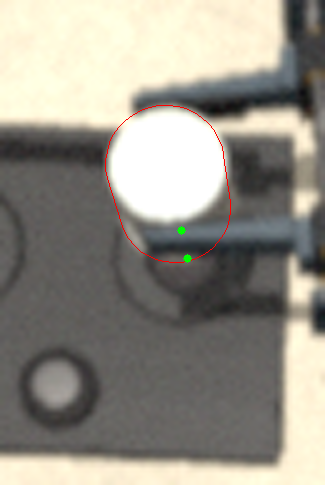

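```bash
python3 -m handwheel '[[[255,-0.0005,-0.001,-0.015,-0.1,0,0],[255,0,0,-0.015,0,0,0],[255,0,0,-0.01,0,0,0]]]'; python3 - <<'E'
from h import *
d=np.array([np.cos(np.radians(95)),np.sin(np.radians(95)),0])
plan(np.r_[.5882,.1733,.093]+.014*d,horiz(95))
p,R,o=pose();m=p+R.apply([-.014,-.0003,-.073]);print(m.round(4))
E
```

```text
t: 19.3
tcp_pos: [0.587, 0.1875, 0.1682]
ee_rot: [-0.002, -0.0, 0.737, 0.676]
wrist_force: [-0.1, 0.8, -0.6]
opening: 0.058
n 2 total shift(tool) [-0.0001  0.0003 -0.0752] rv [ 0.18 -0.12 -0.  ]
[-0.0, 0.0002, -0.0376, 0.1, -0.1, -0.0]
[-0.0001, 0.0001, -0.0376, 0.1, -0.1, -0.0]
[0.5888 0.1734 0.0952]
```

```bash
python3 -m handwheel '[[[255,0,0,-0.01,0.2,-0.1,0],[255,0,0,-0.01,0,0,0]]]'; python3 -m handwheel '[[[255,0,0,-0.012,0,0,0]]]'; python3 - <<'E'
from h import *
d=np.array([np.cos(np.radians(95)),np.sin(np.radians(95)),0])
plan(np.r_[.5882,.1733,.093]+.014*d,horiz(95))
p,R,o=pose();m=p+R.apply([-.014,-.0003,-.073]);print(m.round(4),o['wrist_force'],o['opening'])
E
```

```text
t: 19.5
tcp_pos: [0.5869, 0.1875, 0.1457]
ee_rot: [0.001, 0.001, 0.737, 0.676]
wrist_force: [-0.1, 0.4, -0.9]
opening: 0.0581
t: 19.6
tcp_pos: [0.5869, 0.1875, 0.1327]
ee_rot: [0.001, 0.001, 0.737, 0.676]
wrist_force: [-1.2, 0.1, -0.8]
opening: 0.0584
n 1 total shift(tool) [-0.0002 -0.0001 -0.0397] rv [-0.11  0.    0.01]
[-0.0002, -0.0001, -0.0397, -0.1, 0.0, 0.0]
[0.5883 0.1735 0.0597] [-1.18618224  0.07599548 -0.79693003] 0.05836329290404634
```

The thick post is 25 mm inside the beaker and the only force reading is noise. Continuing down.

```bash
python3 -m handwheel '[[[255,0,0,-0.015,0,0,0],[255,0,0,-0.013,0,0,0],[255,0,0,-0.007,0,0,0]]]'; python3 -m handwheel '[[[255,0,0,-0.003,0,0,0]]]';  python3 - <<'E'
from h import *
p,R,o=pose();m=p+R.apply([-.014,-.0003,-.073]);print(m.round(4),o['wrist_force'],o['opening'])
E
```

```text
t: 19.9
tcp_pos: [0.5868, 0.1875, 0.0935]
ee_rot: [0.001, 0.001, 0.737, 0.676]
wrist_force: [-0.6, -1.1, -0.9]
opening: 0.0584
t: 20.0
tcp_pos: [0.587, 0.1872, 0.0933]
ee_rot: [0.004, -0.002, 0.737, 0.676]
wrist_force: [0.7, -3.5, 16.0]
opening: 0.0582
[0.5882 0.174  0.0202] [ 0.65803286 -3.46693116 15.99499079] 0.058155496269354866
```

Contact with the plate at rim z≈0.020. Relieving the pressure and releasing.

```bash
python3 -m handwheel '[[[255,0,0,0.0005,0,0,0],[180,0,0,0,0,0,0],[100,0,0,0,0,0,0],[40,0,0,0,0,0,0],[0,0,0,0,0,0,0]]]'; python3 -m handwheel '[[[0,0,0,0,0,0,0],[0,0,0,0,0,0,0],[0,0,0,0,0,0,0]]]'; python3 - <<'E'
from h import *
p,R,o=pose(); print(o['wrist_force'],p,o['opening'],o['q'].round(2))
from plant import grab_frame
f=grab_frame('top')['frame']; cv2.imwrite('pics/top5.png',cv2.resize(cv2.convertScaleAbs(f[170:300,190:350],alpha=1.6),None,fx=4,fy=4,interpolation=cv2.INTER_CUBIC))
f=grab_frame('side')['frame']; cv2.imwrite('pics/side5.png',cv2.convertScaleAbs(f,alpha=1.3))
E
```

```text
t: 20.5
tcp_pos: [0.5872, 0.1871, 0.0937]
ee_rot: [0.004, -0.003, 0.737, 0.676]
wrist_force: [0.4, -0.2, -0.4]
opening: 0.0715
t: 20.8
tcp_pos: [0.5873, 0.1871, 0.094]
ee_rot: [0.004, -0.003, 0.737, 0.676]
wrist_force: [0.2, -0.1, 0.2]
opening: 0.0909
[ 0.22062412 -0.06720986  0.18637005] [0.58728486 0.18714894 0.09400733] 0.09086271802906358 [-0.25  0.96  1.76  1.26  1.72  1.98]
```

View pics/top5.png

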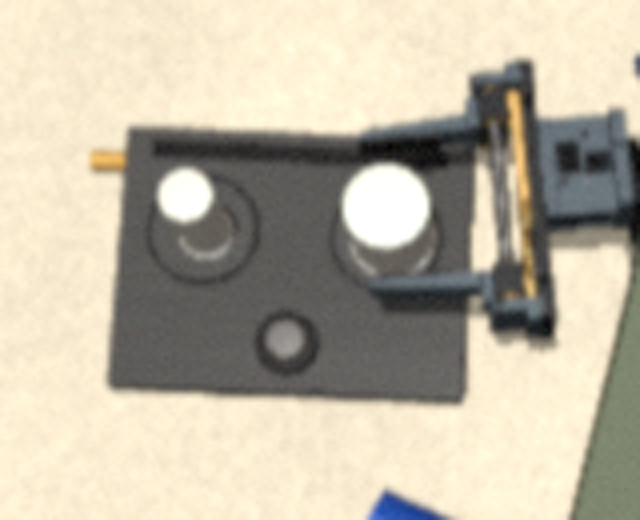

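View pics/side5.png

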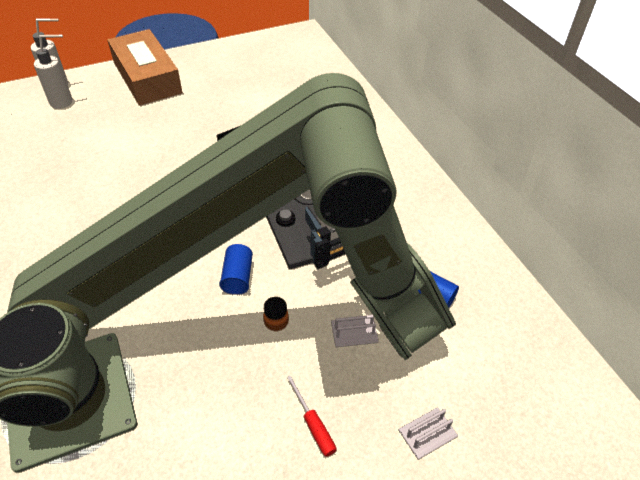

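```bash
python3 -m handwheel '[[[0,-0.012,0,0,0,0,0],[0,-0.015,0,0.01,0,0,0],[0,-0.01,0,0.035,0,0,0],[0,0,0,0.045,0,0,0],[0,0,0,0.045,0,0,0]]]'; python3 -m handwheel '[[[0,-0.01,0,0.045,0,0,0]]]'; cat > go4.py <<'E'
from h import *
p,R,o=pose(); k=K(); qa=np.array(o['q'])
qb,e=ik([.5112,.2419,.2],down(-2.6),[.4,.4,1.7,0,1.0,-1.2],k)
r,Q=jpath([qa,qb],k,show=False); print(len(r),'q',qa.round(2),'->',qb.round(2),e)
for x in r[:10]: print([round(float(v),3) for v in x[:3]]+[round(float(v),1) for v in x[3:]])
for q in Q[::4]:
    pb,Rb=fk(q,k); print(pb.round(3),'zb %.3f'%clear(pb,Rb,.106,.018,.0764)[1],end=';')
E
python3 go4.py
```

```text
t: 21.4
tcp_pos: [0.5915, 0.1432, 0.2284]
ee_rot: [0.009, 0.001, 0.736, 0.676]
wrist_force: [0.5, 0.2, 0.6]
opening: 0.0912
t: 21.5
tcp_pos: [0.5925, 0.1318, 0.2755]
ee_rot: [0.01, 0.001, 0.736, 0.676]
wrist_force: [-0.3, -1.0, 0.2]
opening: 0.0911
38 q [-0.33  0.71  1.68  1.27  1.86  2.3 ] -> [ 0.42  0.31  1.61 -0.    1.22 -1.1 ] 1.2604972621232948e-11
[0.012, 0.007, -0.006, -5.2, 2.2, 1.9]
[0.012, 0.007, -0.005, -5.3, 2.0, 2.1]
[0.011, 0.007, -0.004, -5.4, 1.8, 2.3]
[0.011, 0.007, -0.003, -5.4, 1.6, 2.4]
[0.011, 0.007, -0.002, -5.5, 1.4, 2.5]
[0.01, 0.007, -0.001, -5.6, 1.2, 2.6]
[0.01, 0.007, -0.001, -5.7, 1.0, 2.7]
[0.009, 0.006, 0.0, -5.7, 0.8, 2.8]
[0.009, 0.006, 0.001, -5.8, 0.6, 2.8]
[0.008, 0.005, 0.001, -5.8, 0.3, 2.8]
[0.593 0.132 0.275] zb 0.234;[0.561 0.173 0.252] zb 0.198;[0.53  0.202 0.228] zb 0.169;[0.504 0.22  0.206] zb 0.153;[0.484 0.229 0.187] zb 0.138;[0.471 0.232 0.172] zb 0.130;[0.468 0.231 0.164] zb 0.132;[0.473 0.23  0.164] zb 0.145;[0.484 0.231 0.171] zb 0.164;[0.502 0.237 0.188] zb 0.186;
```

```bash
sed -i 's/down(-2.6),\[.4,.4,1.7,0,1.0,-1.2\]/down(177.4),[.4,.4,1.7,0,1.0,2.0]/; s/.2419,.2\]/.2419,.24]/' go4.py; python3 go4.py
```

```text
17 q [-0.33  0.71  1.68  1.27  1.86  2.3 ] -> [0.42 0.29 1.54 0.   1.31 2.04] 2.946961611370591e-09
[0.025, 0.015, -0.011, -1.5, 4.9, 4.3]
[0.024, 0.014, -0.009, -1.8, 4.9, 4.3]
[0.022, 0.013, -0.007, -2.1, 4.9, 4.2]
[0.019, 0.012, -0.005, -2.4, 4.9, 4.1]
[0.017, 0.01, -0.004, -2.7, 4.9, 4.0]
[0.015, 0.009, -0.003, -3.0, 4.9, 3.9]
[0.012, 0.007, -0.002, -3.2, 4.9, 3.8]
[0.009, 0.005, -0.001, -3.4, 4.9, 3.6]
[0.006, 0.004, -0.0, -3.7, 4.9, 3.5]
[0.004, 0.002, -0.0, -3.9, 4.9, 3.3]
[0.593 0.132 0.275] zb 0.234;[0.524 0.206 0.233] zb 0.213;[0.479 0.231 0.199] zb 0.180;[0.473 0.232 0.192] zb 0.177;[0.501 0.237 0.225] zb 0.221;
```

```bash
python3 -m handwheel '[[[255,0.022,0.015,-0.008,-1.5,4.9,4.3],[255,0.022,0.014,-0.007,-1.8,4.9,4.3],[255,0.02,0.013,-0.005,-2.1,4.9,4.2],[255,0.018,0.012,-0.004,-2.4,4.9,4.1],[255,0.016,0.01,-0.003,-2.7,4.9,4]]]' 20; python3 -m handwheel '[[[255,0.014,0.009,-0.003,-3,4.9,3.9],[255,0.012,0.007,-0.002,-3.2,4.9,3.8],[255,0.008,0.005,-0.001,-3.4,4.9,3.6],[255,0.005,0.004,0,-3.7,4.9,3.5]]]'; python3 go4.py
```

```text
t: 22.0
tcp_pos: [0.5125, 0.1986, 0.2399]
ee_rot: [-0.22, 0.075, 0.826, 0.513]
wrist_force: [-0.4, 0.4, -0.0]
opening: 0.054
t: 22.4
tcp_pos: [0.478, 0.2066, 0.2134]
ee_rot: [-0.41, 0.094, 0.838, 0.348]
wrist_force: [-0.3, -0.8, -0.9]
opening: 0.0219
8 q [0.04 0.45 1.58 0.55 1.6  2.17] -> [0.42 0.29 1.54 0.   1.31 2.04] 2.946961611370591e-09
[0.006, -0.0, -0.0, -3.7, 4.6, 3.1]
[0.003, -0.002, -0.0, -3.9, 4.6, 3.0]
[0.001, -0.003, -0.001, -4.1, 4.6, 2.8]
[-0.002, -0.005, -0.001, -4.3, 4.6, 2.6]
[-0.005, -0.006, -0.002, -4.4, 4.7, 2.4]
[-0.007, -0.007, -0.003, -4.5, 4.7, 2.3]
[-0.01, -0.009, -0.005, -4.6, 4.7, 2.1]
[-0.012, -0.009, -0.006, -4.7, 4.8, 1.9]
[0.478 0.207 0.213] zb 0.196;[0.482 0.218 0.208] zb 0.197;[0.511 0.242 0.24 ] zb 0.240;
```

```bash
python3 -m handwheel '[[[255,0.006,0,0,-3.7,4.6,3.1],[255,0.003,-0.002,0,-3.9,4.6,3],[255,0.001,-0.003,-0.001,-4.1,4.6,2.8],[255,-0.002,-0.005,-0.001,-4.3,4.6,2.6],[255,-0.005,-0.006,-0.002,-4.4,4.7,2.4]]]'; python3 -m handwheel '[[[255,-0.006,-0.007,-0.003,-4.5,4.7,2.3],[255,-0.007,-0.009,-0.005,-4.6,4.7,2.1],[255,-0.005,-0.009,-0.006,-4.7,4.8,1.9],[255,0,0,0,0,0,0]]]';python3 - <<'E'
from h import *
plan([.5112,.2419,.12],down(177.4))
E
```

```text
t: 22.9
tcp_pos: [0.4882, 0.2165, 0.217]
ee_rot: [-0.615, 0.063, 0.774, 0.135]
wrist_force: [-0.7, 0.2, 0.4]
opening: 0.0001
t: 23.3
tcp_pos: [0.5105, 0.2348, 0.2404]
ee_rot: [0.718, -0.02, -0.695, -0.006]
wrist_force: [-0.1, -0.1, -0.0]
opening: 0.0006
n 3 total shift(tool) [ 0.1202 -0.0093  0.0035] rv [ 0.48 -1.89 -1.03]
[0.0401, -0.0031, 0.0012, 0.2, -0.6, -0.3]
[0.0401, -0.0029, 0.0007, 0.2, -0.6, -0.3]
[0.0401, -0.0026, 0.0003, 0.2, -0.6, -0.3]
```

```bash
python3 -m handwheel '[[[255,0.025,-0.003,0.001,0.2,-0.9,-0.5],[255,0.025,-0.003,0.001,0.2,-0.9,-0.5],[255,0.02,-0.002,0,0,0,0],[255,0,0,0,0,0,0]]]'; python3 - <<'E'
from h import *
plan([.5112,.2419,.042],down(177.4))
from plant import grab_frame
f=grab_frame('side')['frame']; a=cv2.resize(cv2.convertScaleAbs(f[120:290,200:400],alpha=1.5),None,fx=2,fy=2,interpolation=cv2.INTER_CUBIC)
f=grab_frame('wrist')['frame']; cv2.imwrite('pics/w6.png',cv2.convertScaleAbs(f,alpha=1.4)); 
cv2.imwrite('pics/side6.png',a)
E
```

```text
t: 23.7
tcp_pos: [0.5104, 0.2375, 0.1709]
ee_rot: [-0.706, 0.02, 0.708, 0.021]
wrist_force: [-0.3, -0.3, -0.4]
opening: 0.0003
n 3 total shift(tool) [ 0.129  -0.0043 -0.001 ] rv [-0.78  0.2   0.07]
[0.043, -0.0014, -0.0003, -0.3, 0.1, 0.0]
[0.043, -0.0014, -0.0003, -0.3, 0.1, 0.0]
[0.043, -0.0015, -0.0002, -0.3, 0.1, 0.0]
```

View pics/side6.png

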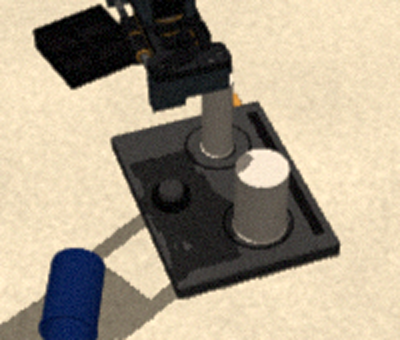

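View pics/w6.png

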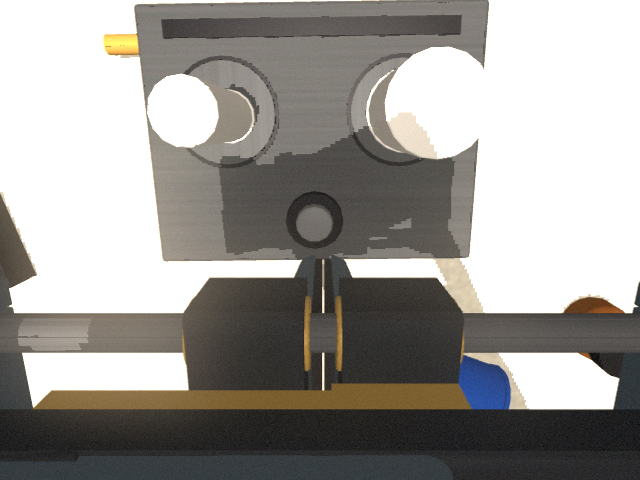

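```bash
python3 - <<'E'
from h import *
p,R,o=pose()
print(wproj([[.5112,.2419,.042]],p,R))
# back-project wrist pixel (315,223) to z=.042
c=np.array([(315-322.731)/419.59,(223-235.576)/419.59,1]); d=R.apply(TC[:3,:3]@c); o_=p+R.apply(TC[:3,3]); print(o_+d*(.042-o_[2])/d[2])
E
python3 -m handwheel '[[[255,0.04,-0.001,0,-0.4,0.1,0],[255,0.04,-0.001,0,-0.4,0.1,0],[255,0.025,-0.001,0,0,0,0],[255,0,0,0,0,0,0]]]'; python3 - <<'E'
from h import *
plan([.5112,.2419,.042],down(177.4))
E
```

```text
[[318.15693319 227.87004309]]
[0.51501975 0.24399998 0.042     ]
t: 24.2
tcp_pos: [0.5195, 0.2416, 0.0736]
ee_rot: [0.713, -0.014, -0.7, -0.022]
wrist_force: [-0.6, -0.2, -0.7]
opening: 0.0006
n 1 total shift(tool) [0.0314 0.0004 0.0089] rv [-0.33 -1.02  0.6 ]
[0.0314, 0.0004, 0.0089, -0.3, -1.0, 0.6]
```

```bash
python3 -m handwheel '[[[255,0.008,0,0.01,-0.3,-1,0.6],[255,0.008,0,0,0,0,0],[255,0,0,0,0,0,0]]]'; python3 - <<'E'
from h import *
plan([.5105,.2425,.042],down(177.4))
E
```

```text
t: 24.5
tcp_pos: [0.5121, 0.2428, 0.061]
ee_rot: [0.709, -0.016, -0.705, -0.018]
wrist_force: [-0.5, 0.2, -0.1]
opening: 0.0004
n 1 total shift(tool) [0.019  0.0005 0.0017] rv [-0.12 -0.3   0.16]
[0.019, 0.0005, 0.0017, -0.1, -0.3, 0.2]
```

```bash
python3 -m handwheel '[[[255,0.012,0,0.0015,-0.1,-0.3,0.2],[255,0.008,0,0,0,0,0]]]'; python3 -m handwheel '[[[255,0.006,0,0,0,0,0]]]'; python3 -m handwheel '[[[255,0.004,0,0,0,0,0]]]'
```

```text
t: 24.7
tcp_pos: [0.5125, 0.2438, 0.0426]
ee_rot: [0.709, -0.016, -0.705, -0.017]
wrist_force: [0.1, 0.4, -0.3]
opening: 0.0006
t: 24.8
tcp_pos: [0.5126, 0.2439, 0.0364]
ee_rot: [0.709, -0.016, -0.705, -0.017]
wrist_force: [-1.3, -0.5, 5.3]
opening: 0.0005
t: 24.9
tcp_pos: [0.5128, 0.244, 0.0355]
ee_rot: [0.709, -0.015, -0.705, -0.017]
wrist_force: [-11.9, -4.9, 49.3]
opening: 0.0002
```

```bash
python3 -m handwheel '[[[255,-0.01,0,0,0,0,0],[255,-0.03,0,0,0,0,0],[255,-0.04,0,0,0,0,0],[255,-0.045,0,0,0,0,0],[255,-0.045,0,0,0,0,0]]]'; python3 -m handwheel '[[[255,0,0,-0.03,0,0,0],[255,0,0,0.0,0,0,0]]]'; python3 - <<'E'
from h import *
from plant import grab_frame
p,R,o=pose(); print(p,o['wrist_force'])
a=grab_frame('side')['frame']; a=cv2.resize(cv2.convertScaleAbs(a[150:290,240:400],alpha=1.6),None,fx=5,fy=4,interpolation=cv2.INTER_CUBIC); cv2.imwrite('pics/side7.png',a)
f=grab_frame('wrist')['frame']; cv2.imwrite('pics/w7.png',cv2.convertScaleAbs(f,alpha=1.2))
f=grab_frame('top')['frame']; cv2.imwrite('pics/top7.png',cv2.convertScaleAbs(f,alpha=1.4))
E
```

```text
t: 25.4
tcp_pos: [0.5088, 0.2423, 0.2046]
ee_rot: [-0.704, 0.018, 0.709, 0.015]
wrist_force: [0.4, 0.1, -0.3]
opening: -0.0002
t: 25.6
tcp_pos: [0.5427, 0.2426, 0.212]
ee_rot: [0.709, -0.015, -0.704, -0.017]
wrist_force: [-0.5, -0.2, -0.7]
opening: 0.0002
[0.54266446 0.24262989 0.21204669] [-0.51754466 -0.19295332 -0.74896631]
```

View pics/side7.png

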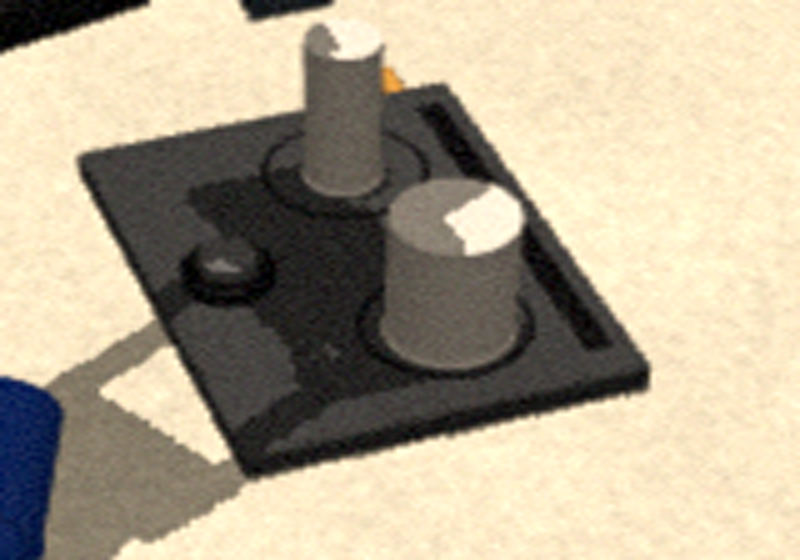

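View pics/w7.png

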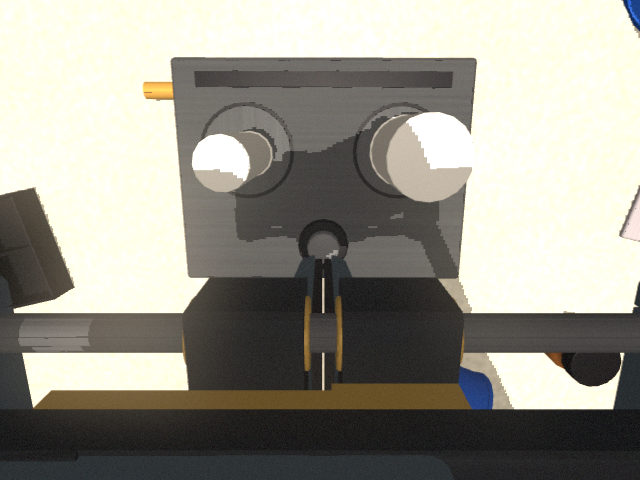

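View pics/top7.png

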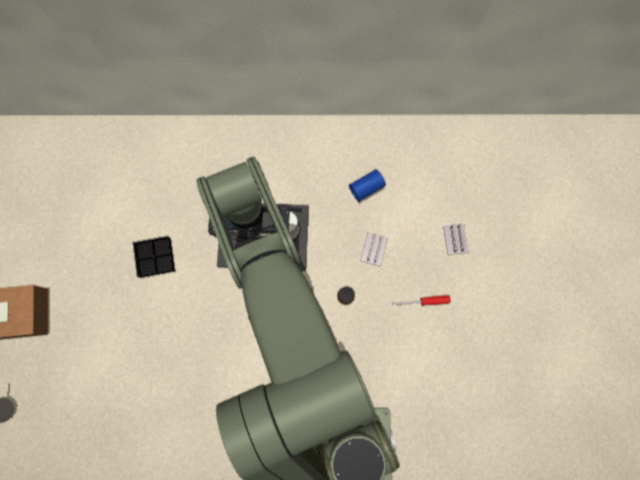

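```bash
python3 -c "
from plant import arm
o=arm.get_obs(); print(o['t'],abs(o['joint_velocities']).max(),o['wrist_force'])
print(arm.sign_off())"
```

```text
25.75 0.02365637763798149 [-1.04191978 -0.188145    0.2788255 ]
the job is handed in; nothing more can be done
None
```

I put both vessels upside down on their posts, pressed the start button and released it, and handed the job in at t ≈ 25.8 s of the 69 s allowed. The hand-in reports no verdict, so what follows comes from my own readings.

- **Slim jar on the thin post:** I lowered it until it met the plate at about 15 N, with the rim at z ≈ 0.019 against a plate top of 0.020. The mouth was within about 1 mm of my measured post position.
- **Beaker on the thick post:** It met the plate at about 16 N with the rim at z ≈ 0.020, and was also within about 1 mm of the measured post. The arm hid it from the side camera before I lowered it, so I checked alignment from the top camera and by force readings on the way down.
- **Start button:** It went down about 6 mm. The force rose to about 5 N, then 49 N when it hit its stop. That spike was on the closed fingertips and stayed under the 120 N wrist limit. I could not read the button's joint directly, so full travel is inferred from height and force.

In the last pictures both vessels stood upright inside their rings and the button was up again. The amber jar, screwdriver and tray had not moved visibly, and the robot was clear of everything. The post positions carry about 1–2 mm of camera calibration uncertainty, and no check disagreed by more than that.

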